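# Tip the caddy of spark plugs into the cleaner tray and start the cleaner

### The job

Clean the spark plugs: carry the two-bay tray by its handle and seat it flat on the vibrating cleaner with both pegs through its ears, then hold the closed plug caddy over the tray and tip it, no further than needed and never onto its end, so that its flap swings open and the plugs slide out into the tray. Stand the caddy back upright on the bench with its flap hanging shut, put every spark plug lying on the bench into the tray as well, and only when all the plugs are in the tray throw the start lever fully over. Leave the other tools alone.

Things in the scene. Friction and masses are not known exactly. Their poses are not given: they have to be found in the camera images.
- cleaner: grey vibrating parts cleaner, fixed to the bench, 140 mm (x) by 270 mm (y), top pad 40 mm above the bench; origin on the bench under its centre. Two upright steel pegs, 12 mm thick with tapered tips, stand at y = +112 and -112 mm on it; their tips are 66 mm above the bench. A 30 mm high console, 110 mm wide, with the start lever juts 75 mm out of its -x side.
- cleaner_seat (a point): centre of the cleaner's top pad, 40 mm above the bench, axes as the cleaner's; the seated tray's origin lies here
- tray: loose steel tray, 118 mm (x) by 186 mm (y) outside, walls 4 mm thick and 45 mm high, 0.35 kg; origin centre of its underside, floor 4 mm above it. An equally high wall at y = 0 parts it into two bays, each 110 by 87 mm. A flat ear with a square 16 mm hole is at each end at floor level, holes at y = +112 and -112 mm (ear tips at 129 mm). It fits the pegs either way round.
- tray_handle (a point): centre of the tray's carrying handle, 80 mm above the tray's underside: a straight black bar 90 mm along the tray's x, 14 mm thick (y), 18 mm high, on two posts at x = +-35 mm; clear space under it between the posts
- caddy: loose closed aluminium caddy, 106 mm (x) by 82 mm (y) by 42 mm high, 3 mm walls and roof, 0.3 kg plus its plugs; origin centre of its underside. Its -x end is closed only by the flap. It holds two spark plugs lying across it (along its y), free to roll towards the flap; they roll out by themselves at a tilt of about 30 to 45 degrees with the -x end down.
- caddy_handle (a point): centre of the caddy's handle, 74 mm above its underside: a straight black bar 86 mm along the caddy's x, 14 mm thick (y), 18 mm high, on two posts at x = +-34 mm
- caddy_mouth (a point): middle of the lower edge of the caddy's open -x end (53 mm from the caddy's centre, 3 mm above its underside), over which the plugs slide out
- flap (a joint): angle of the caddy's flap (38 mm tall, hinged freely along the top edge of the -x end): 0 = shut, grows as its lower edge swings outward, up to 1.7; it hangs by its own weight and falls shut when the caddy is level
- start_lever (a joint): angle of the start lever: 0 to 1.0 rad. It stays where it is left; near 0 it leans to the cleaner's +y, fully over (1.0) it leans to the cleaner's -y
- start_lever_tip (a point): centre of the black knob at the end of the 70 mm start lever; pushing it about 70 mm towards the cleaner's -y throws the lever
- cplug_0: spark plug, 62 mm long (its own y axis), 0.05 kg; from y = 0 to +31 mm the 20 to 23 mm thick hexagon end, best gripped at y = +12 mm; to y = -31 mm the 14 mm thick white nose; origin at mid-length on its side, 10 mm from its long axis, which lies towards its own +z (it may roll, so z can point any way). One of the two that start inside the caddy.
- cplug_1: spark plug, 62 mm long (its own y axis), 0.05 kg; from y = 0 to +31 mm the 20 to 23 mm thick hexagon end, best gripped at y = +12 mm; to y = -31 mm the 14 mm thick white nose; origin at mid-length on its side, 10 mm from its long axis, which lies towards its own +z (it may roll, so z can point any way). One of the two that start inside the caddy.
- bplug_0: spark plug, 62 mm long (its own y axis), 0.05 kg; from y = 0 to +31 mm the 20 to 23 mm thick hexagon end, best gripped at y = +12 mm; to y = -31 mm the 14 mm thick white nose; origin at mid-length on its side, 10 mm from its long axis, which lies towards its own +z (it may roll, so z can point any way). One of two to four that start lying on the bench (None if absent).
- bplug_1: spark plug, 62 mm long (its own y axis), 0.05 kg; from y = 0 to +31 mm the 20 to 23 mm thick hexagon end, best gripped at y = +12 mm; to y = -31 mm the 14 mm thick white nose; origin at mid-length on its side, 10 mm from its long axis, which lies towards its own +z (it may roll, so z can point any way). One of two to four that start lying on the bench (None if absent).
- bplug_2: spark plug, 62 mm long (its own y axis), 0.05 kg; from y = 0 to +31 mm the 20 to 23 mm thick hexagon end, best gripped at y = +12 mm; to y = -31 mm the 14 mm thick white nose; origin at mid-length on its side, 10 mm from its long axis, which lies towards its own +z (it may roll, so z can point any way). One of two to four that start lying on the bench (None if absent).
- bplug_3: spark plug, 62 mm long (its own y axis), 0.05 kg; from y = 0 to +31 mm the 20 to 23 mm thick hexagon end, best gripped at y = +12 mm; to y = -31 mm the 14 mm thick white nose; origin at mid-length on its side, 10 mm from its long axis, which lies towards its own +z (it may roll, so z can point any way). One of two to four that start lying on the bench (None if absent).
- marker: felt marker lying on the bench, 127 mm long, 12 mm thick; a bystander, leave it where it is

How it is judged:
On the way, in this order (a step that is already met when the one before it is completed fails the run):
1. the tray sits flat on the cleaner with both pegs through its ears (horizontal distance between tray and cleaner_seat below 0.005 m and z of tray in the frame of cleaner_seat between -0.004 and 0.004 m and angle between tray's own z axis and vertical below 0.05 rad), for 0.2 s.
2. the caddy is tipped with its mouth above the tray and its flap swung open (angle between caddy's own z axis and vertical above 0.3 rad and value of joint flap above 0.2 rad and y of caddy_mouth in the frame of tray between -0.105 and 0.105 m and x of caddy_mouth in the frame of tray between -0.07 and 0.07 m and z of caddy_mouth in the frame of tray above 0.02 m), for 0.2 s.
3. all plugs lie in the seated tray and the caddy stands upright on the bench with its flap shut (all of step 1 and x of cplug_0 in the frame of tray between -0.062 and 0.062 m and y of cplug_0 in the frame of tray between -0.096 and 0.096 m and z of cplug_0 in the frame of tray between -0.005 and 0.05 m and x of cplug_1 in the frame of tray between -0.062 and 0.062 m and y of cplug_1 in the frame of tray between -0.096 and 0.096 m and z of cplug_1 in the frame of tray between -0.005 and 0.05 m and x of bplug_0 in the frame of tray between -0.062 and 0.062 m and y of bplug_0 in the frame of tray between -0.096 and 0.096 m and z of bplug_0 in the frame of tray between -0.005 and 0.05 m and x of bplug_1 in the frame of tray between -0.062 and 0.062 m and y of bplug_1 in the frame of tray between -0.096 and 0.096 m and z of bplug_1 in the frame of tray between -0.005 and 0.05 m and x of bplug_2 in the frame of tray between -0.062 and 0.062 m and y of bplug_2 in the frame of tray between -0.096 and 0.096 m and z of bplug_2 in the frame of tray between -0.005 and 0.05 m and x of bplug_3 in the frame of tray between -0.062 and 0.062 m and y of bplug_3 in the frame of tray between -0.096 and 0.096 m and z of bplug_3 in the frame of tray between -0.005 and 0.05 m and angle between caddy's own z axis and vertical below 0.08 rad and height (world z) of caddy below 0.008 m and value of joint flap below 0.15 rad), for 0.2 s.
4. the start lever is thrown over (value of joint start_lever above 0.8 rad), for 0.2 s.
At the end, for the whole second after the job is handed in: The tray is seated on the cleaner within 5 mm and level, every spark plug present lies within the tray's walls at rest, the caddy stands upright on the bench with its flap shut (under 0.15 rad), and the start lever is past 0.8 rad (all of step 3 and linear speed of each of cplug_0, cplug_1, bplug_0, bplug_1, bplug_2, bplug_3, tray, caddy below 0.03 m/s and value of joint start_lever above 0.8 rad); the robot touches nothing.
It fails at once if the caddy is tipped onto its end (beyond about 75 degrees) (angle between caddy's own z axis and vertical above 1.3 rad).
It fails at once if the marker is pushed away (more than 8 cm) (distance of marker from where it was at the start of the episode above 0.08 m).
Of bplug_0, bplug_1, bplug_2, bplug_3 only 2 to 4 are there at a start; the rules pass over those that are not, and their reading is None.
At some moment in a run one of bplug_0, bplug_1, bplug_2, bplug_3 may be knocked a few centimetres aside while the robot is not near it.
It also fails if it takes over 210 s, if anything falls off the work surface, if the arm or the gripper's body presses on something with over 40 N, if the wrist force passes 120 N, or if a joint passes its speed limit or range.

### The arm

A 6-joint arm with a two-finger parallel gripper is mounted at the origin on a cart in front of the work surface, level with it; the furniture and walls round the work are solid. World frame = base frame: x ahead of the robot, y to its left, z up, the work surface at z = 0. Lengths are in m, angles in rad, forces in N, time in s.
With the tool pointing down it reaches from about 0.375 to 0.9 m from the base axis. Payload 3.1 kg.
Tool frame: the origin (TCP) lies at the very end of the fingers, on their centre line; the grasp point (between the pads) lies 19 mm behind it (manip.tcp_to_grasp is the distance from the TCP to the grasp point, in m); z points along the fingers, y is the line along which they close (so a half turn about z gives the same grasp; the last joint's range is limited). The gripper opens to 85 mm and grips with 20 to 120 N. Pads are 22 mm wide; open, the fingers measure 114 mm over their backs; the gripper's body (76 mm by 85 mm) begins 54 mm behind the grasp point. The pads swing forward as they close: fully open they stand 13 mm farther back than shut.
Start: joints at [-1.425, 0.527, 1.433, -0, 1.181, -0.178], TCP at [0.199, -0.592, 0.231] pointing down, gripper open.
Joint ranges: [-3.08, 3.08], [-0.75, 2.2], [0.22, 2.44], [-1.43, 4.57], [0, 2.65], [-2.85, 2.85]. Speed limits (rad/s): [2.79, 2.79, 3.14, 3.14, 3.14, 3.14].

### API

Orientations are given as a unit quaternion [x, y, z, w].
In Python, from station import manip gives the robot as it stands. The module is installed in compiled form; this text tells all that it offers.
- The arm moves only by the tool step_arm, never from a script. Its argument "commands" is one flat list of numbers, 6 for each row, row after row: the shift along the tool's x, y, z in m, then the turn, a rotation vector about the tool's x, y, z in degrees. A call has exactly 10 rows; each row is the pose to reach, as a shift and turn from the pose commanded when the call began, along the tool's axes at that moment; what a row does not reach only later rows make up. A row lasts 1/10 s, in which the tool goes at most 50 mm and 8.59 degrees, less where a joint would pass 70% of its speed; a pose out of reach is approached as far as the arm can. A call with a gripper value outside its range is refused whole. "jaw" is the opening in per cent of the stroke, from 0 (shut) to 100 (fully open), set as the call begins (left out, the last holds). The fingers move at their own pace and stop on an object; "grip_force" is the grip in N (left out, the last holds). Time passes only in rows, so rows that repeat a pose let the fingers close, or fill a call up. It gives the time, the measured TCP pose, the force, the opening and the grip force at its end, in the units of the state.
- manip.sense(): the state, without advancing time (a new reading comes with each control period).
- manip.snapshot(name): name is "scene" or "side" or "wrist"; returns a dict with "pixels" (480x640x3 uint8, blue, green, red), "fx", "fy", "cx", "cy" (pixels), "R" (3x3) and "t" (3): a world point X has camera coordinates R X + t; the wrist camera has in their place "mount" (4x4, takes a point from camera to tool coordinates, whose origin is the TCP and whose axes are the flange's). Camera axes: x right, y down, z forward; pixel columns grow to the right and rows downward; lengths in m; the calibration is good to about 2 mm. A picture is of the moment at which its call begins: read the wrist's pose just before it. There is no depth.
- manip.sign_off(): hands the job in; it is judged then, once.
The state is a dict: "t": time; "q": joint angles; "qd": joint speeds; "tau": joint torques, N m; "tcp_pos": TCP position; "tool_rot": TCP orientation; "force": force on the tool from outside, world axes, zero at the start; "ft_torque": the same for the moment, N m; "finger_gap": opening from 0.0 (shut) to 1.0 (fully open); "gripper_force": force on a finger pad.
Only numpy, scipy, OpenCV 4.12 (cv2) and the standard library are available. Lean on these libraries where they do the work, as an engineer would, in place of code of your own. Each camera call takes 0.05 s, during which the arm holds its last target. There are 200 camera calls.

## Working session

There is one attempt and no reset: what is moved stays moved. The work goes in short steps, Python scripts to look and compute and a tool call to move; the robot and the scene stay as the last step left them, time stands still between calls to the robot, and variables do not carry over. Pictures are saved under pics/ and viewed, at most 16 in all, crops included, and the job is handed in when it is done.

Besides the shell and the picture viewer there is one more tool, called after "Request:" as name(argument=value, ...) on one line, values as JSON. step_arm: Moves the arm, as the interface text tells. Its arguments: {"type":"object","properties":{"commands":{"type":"array","items":{"type":"number"}},"jaw":{"type":"number"},"grip_force":{"type":"number"}},"required":["commands"]}

```bash
mkdir -p pics
cat > h.py <<'E'
from station import manip
import numpy as np, cv2
from scipy.spatial.transform import Rotation as Rn
def snap(n,f=None):
    s=manip.sense(); d=manip.snapshot(n)
    if n=='wrist':
        T=np.eye(4);T[:3,:3]=Rn.from_quat(s['tool_rot']).as_matrix();T[:3,3]=s['tcp_pos']
        M=T@np.array(d['mount']); d['R']=M[:3,:3].T; d['t']=-d['R']@M[:3,3]
    d['R']=np.array(d['R']);d['t']=np.array(d['t'])
    if f: cv2.imwrite('pics/'+f,d['pixels'])
    return d
def ray(d,u,v,z):
    c=-d['R'].T@d['t']; r=d['R'].T@np.array([(u-d['cx'])/d['fx'],(v-d['cy'])/d['fy'],1])
    return c+r*(z-c[2])/r[2]
def proj(d,X):
    p=d['R']@np.array(X)+d['t']; return d['fx']*p[0]/p[2]+d['cx'],d['fy']*p[1]/p[2]+d['cy']
def rel(pos,yaw_y=None):
    """shift in tool axes from now to world pos; turn about tool z (deg) to make tool y lie along world angle yaw_y"""
    s=manip.sense();R=Rn.from_quat(s['tool_rot']).as_matrix()
    out=R.T@(np.array(pos)-s['tcp_pos'])
    a=None
    if yaw_y is not None:
        v=R.T@np.array([np.cos(yaw_y),np.sin(yaw_y),0]); a=np.degrees(np.arctan2(-v[0],v[1])); a=(a+90)%180-90
    return out.round(4),a
E
python3 - <<'E'
from h import *
import pickle
a=snap('scene','scene.png');b=snap('side','side.png')
pickle.dump((a,b),open('cams.pkl','wb'))
s=manip.sense();print(s['t'],s['tcp_pos'],Rn.from_quat(s['tool_rot']).as_matrix().round(3), manip.tcp_to_grasp)
for d in(a,b):print((-d['R'].T@d['t']).round(3),d['fx'],d['R'].round(2).tolist())
E
```

```text
0.1 [ 0.1988163  -0.59184928  0.23042039] [[ 0.948  0.318 -0.   ]
 [ 0.318 -0.948  0.002]
 [ 0.    -0.002 -1.   ]] 0.0187
[-0.06   0.549  0.743] 505.5868485172845 [[-0.76, -0.65, -0.01], [-0.4, 0.49, -0.78], [0.51, -0.59, -0.63]]
[ 0.324 -0.815  0.566] 441.5316917350869 [[0.99, -0.16, -0.02], [-0.1, -0.52, -0.85], [0.13, 0.84, -0.53]]
```

View pics/scene.png

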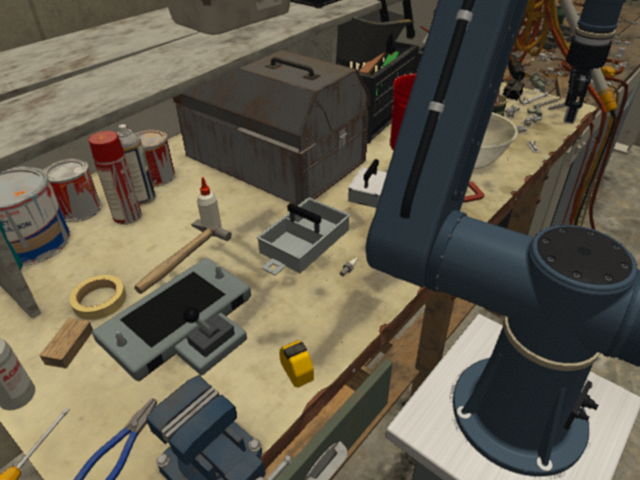

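View pics/side.png

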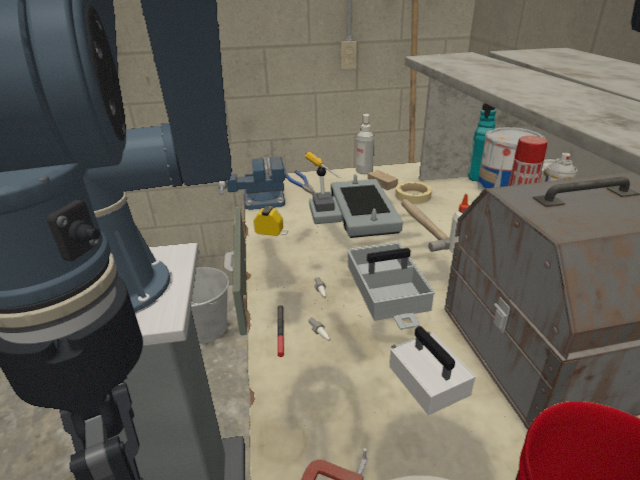

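The scene shows the cleaner (peg tips at 120,338 and 218,268; knob 192,315), the tray (handle 290–321, 210–219) and one plug at (348,266). The side view shows plugs at (320,287) and (319,328), the marker (280,330), the caddy (handle 417,331–452,366) and the pegs (355,181), (373,215).

Run:
```python
from h import *
import pickle
a,b=pickle.load(open('cams.pkl','rb'))
def tri(p,q):
    A=[];B=[]
    for d,(u,v) in((a,p),(b,q)):
        c=-d['R'].T@d['t']; r=d['R'].T@np.array([(u-d['cx'])/d['fx'],(v-d['cy'])/d['fy'],1]);r/=np.linalg.norm(r)
        P=np.eye(3)-np.outer(r,r);A.append(P);B.append(P@c)
    return np.linalg.solve(sum(A),sum(B)).round(3)
for n,d,u,v,z in [('peg-far',a,218,266,.066),('peg-near',a,120,337,.066),('peg s1',b,355,181,.066),('peg s2',b,373,213,.066),
 ('knob s',b,320,172,.09),
 ('th1',a,290,210,.08),('th2',a,321,219,.08),('th1 s',b,368,259,.08),('th2 s',b,410,255,.08),
 ('ch1 s',b,419,333,.074),('ch2 s',b,450,366,.074),
 ('p1hex',b,318,282,.01),('p1nose',b,322,294,.01),('p1 scene',a,348,266,.01),('p2hex',b,313,322,.01),('p2nose',b,326,338,.01),
 ('mk1',b,280,308,.006),('mk2',b,281,354,.006),('thing',b,362,462,.01),
 ('toolbox corner',b,450,320,0),('tb2',b,520,418,0)]: print(n,ray(d,u,v,z).round(3))
print('knob',tri((192,315),(320,172)))
print('tray h',tri((305,215),(389,257)))
```

```text
peg-far [0.584 0.12  0.066]
peg-near [0.575 0.347 0.066]
peg s1 [0.578 0.285 0.066]
peg s2 [0.579 0.093 0.066]
knob s [0.484 0.311 0.09 ]
th1 [ 0.588 -0.095  0.08 ]
th2 [ 0.513 -0.113  0.08 ]
th1 s [ 0.514 -0.117  0.08 ]
th2 s [ 0.599 -0.119  0.08 ]
ch1 s [ 0.544 -0.327  0.074]
ch2 s [ 0.565 -0.4    0.074]
p1hex [ 0.418 -0.08   0.01 ]
p1nose [ 0.42  -0.121  0.01 ]
p1 scene [ 0.421 -0.093  0.01 ]
p2hex [ 0.391 -0.2    0.01 ]
p2nose [ 0.408 -0.245  0.01 ]
mk1 [ 0.334 -0.144  0.006]
mk2 [ 0.326 -0.265  0.006]
thing [ 0.417 -0.482  0.01 ]
toolbox corner [ 0.646 -0.23   0.   ]
tb2 [ 0.662 -0.45   0.   ]
knob [0.478 0.258 0.113]
tray h [ 0.558 -0.109  0.073]
```

Run:
```python
from h import *
print(rel([.46,-.3,.42],-np.pi/2), snap('wrist')['t'])
d=manip.snapshot('wrist');print(np.array(d['mount']).round(3).tolist(),d['fx'])
```

```text
(array([ 0.3405, -0.1939, -0.1891]), np.float64(18.55507625123758)) [-0.62353361 -0.03565596  0.37980212]
[[-0.0, -0.961, -0.277, 0.071], [1.0, -0.0, -0.001, -0.0], [0.0, -0.277, 0.961, -0.143], [0.0, 0.0, 0.0, 1.0]] 366.78245894816007
```

Request:
step_arm(commands=[0.02,-0.01,-0.04,0,0,2,0.06,-0.03,-0.08,0,0,4,0.1,-0.05,-0.12,0,0,6,0.14,-0.075,-0.15,0,0,8,0.18,-0.1,-0.19,0,0,10,0.22,-0.125,-0.19,0,0,12,0.26,-0.15,-0.19,0,0,14,0.3,-0.17,-0.19,0,0,16,0.34,-0.194,-0.19,0,0,18.5,0.34,-0.194,-0.19,0,0,18.5], jaw=100)

```text
t: 1.2
tcp_pos: [0.4616, -0.2965, 0.4216]
tool_rot: [1.0, 0.002, 0.001, -0.001]
force: [-0.7, -1.0, -1.0]
finger_gap: 0.998
gripper_force: 0.0
```

Run:
```python
from h import *
import pickle
d=snap('wrist','w1.png');pickle.dump(d,open('w1.pkl','wb'));print(manip.sense()['tcp_pos'])
```

```text
[ 0.46229599 -0.29578277  0.42141703]
```

View pics/w1.png

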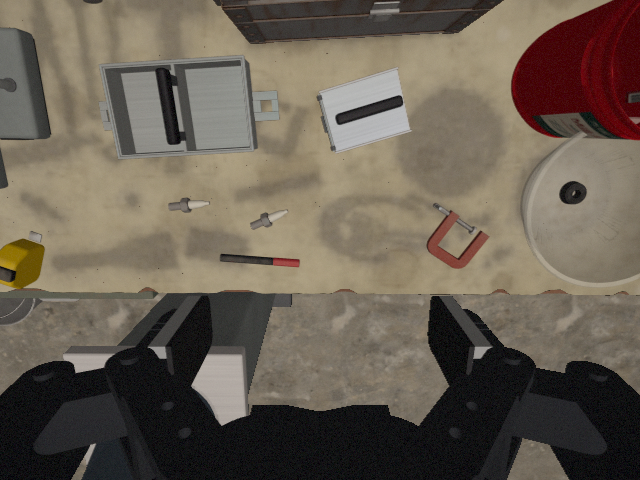

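The wrist view shows the tray (handle 168,107), the caddy with its flap hinge at the left (322,115) and handle 337–403, plugs at (188,205) and (268,219), and the marker (260,260). No more plugs can be seen. Next I measure precisely.

```bash
cat >> h.py <<'E'
def rects(d,mask,box,amin=40):
    x0,y0,x1,y1=box; m=np.zeros_like(mask); m[y0:y1,x0:x1]=mask[y0:y1,x0:x1]
    cs,_=cv2.findContours(m,cv2.RETR_EXTERNAL,cv2.CHAIN_APPROX_NONE)
    cs=sorted([c for c in cs if cv2.contourArea(c)>amin],key=cv2.contourArea)[::-1]
    return cs
def ends(r):
    """midpoints of short sides of a minAreaRect"""
    p=cv2.boxPoints(r); 
    if np.linalg.norm(p[0]-p[1])<np.linalg.norm(p[1]-p[2]): return (p[0]+p[1])/2,(p[2]+p[3])/2
    return (p[1]+p[2])/2,(p[3]+p[0])/2
E
python3 - <<'E'
from h import *
import pickle
d=pickle.load(open('w1.pkl','rb'));im=d['pixels'];hsv=cv2.cvtColor(im,cv2.COLOR_BGR2HSV)
blk=(im.max(2)<45).astype(np.uint8)*255
for n,box,z in(('tray h',(140,60,205,150),.085),('caddy h',(325,85,415,135),.079)):
    for c in rects(d,blk,box)[:2]:
        r=cv2.minAreaRect(c);e=ends(r);P=[ray(d,*p,z) for p in e];v=P[1]-P[0]
        print(n,r,'ctr',((P[0]+P[1])/2).round(4),np.linalg.norm(v).round(4),np.degrees(np.arctan2(v[1],v[0])).round(1))
# grey/white (low saturation) for plugs & caddy
gm=((hsv[...,1]<45)&(hsv[...,2]>60)).astype(np.uint8)*255
for n,box,z in(('plug1',(155,185,225,225),.01),('plug2',(240,200,300,240),.01),('caddy',(310,60,420,160),.042),('tray',(95,45,258,165),.045)):
    for c in rects(d,gm,box)[:1]:
        r=cv2.minAreaRect(c);e=ends(r);P=[ray(d,*p,z) for p in e];v=P[1]-P[0]
        print(n,r,'ends',P[0].round(3),P[1].round(3),'ctr',((P[0]+P[1])/2).round(4),np.linalg.norm(v).round(4),np.degrees(np.arctan2(v[1],v[0])).round(1))
E
```

```text
tray h ((170.96055603027344, 104.89815521240234), (77.48905181884766, 19.49005889892578), 80.13418579101562) ctr [ 0.5598 -0.1116  0.085 ] 0.0893 -175.6
caddy h ((369.0322265625, 109.60626220703125), (10.371899604797363, 68.50238800048828), 73.11320495605469) ctr [ 0.5567 -0.3568  0.079 ] 0.0846 106.5
plug1 ((188.5, 204.5), (13.0, 41.0), 90.0) ends [ 0.421 -0.126  0.01 ] [ 0.421 -0.063  0.01 ] ctr [ 0.4211 -0.0941  0.01  ] 0.0631 90.3
plug2 ((269.0057678222656, 219.03756713867188), (13.457060813903809, 38.01430130004883), 81.25383758544922) ends [ 0.403 -0.246  0.01 ] [ 0.394 -0.188  0.01 ] ctr [ 0.3987 -0.217   0.01  ] 0.0595 99.2
caddy ((364.4903259277344, 110.40802001953125), (66.14818572998047, 88.1700210571289), 73.66395568847656) ends [ 0.574 -0.412  0.042] [ 0.541 -0.299  0.042] ctr [ 0.5575 -0.3551  0.042 ] 0.1175 105.9
tray ((178.12840270996094, 107.05447387695312), (97.06060791015625, 159.3141632080078), 86.42366790771484) ends [ 0.567 -0.212  0.045] [0.554 0.002 0.045] ctr [ 0.5607 -0.105   0.045 ] 0.2149 93.6
```

Request:
step_arm(commands=[0,-0.05,0,0,0,0,0,-0.1,0,0,0,0,0,-0.15,0,0,0,0,0,-0.2,0,0,0,0,0,-0.25,0,0,0,0,0,-0.3,0,0,0,0,0,-0.35,0,0,0,0,0,-0.4,0,0,0,0,0,-0.45,0,0,0,0,0,-0.45,0,0,0,0])

```text
t: 2.25
tcp_pos: [0.458, 0.1545, 0.4212]
tool_rot: [1.0, 0.005, -0.0, -0.001]
force: [-0.3, -0.5, -1.3]
finger_gap: 1.001
gripper_force: 0.0
```

Request:
step_arm(commands=[0,0,0,0,0,0,0,0,0,0,0,0,0,0,0,0,0,0,0,0,0,0,0,0,0,0,0,0,0,0,0,0,0,0,0,0,0,0,0,0,0,0,0,0,0,0,0,0,0,0,0,0,0,0,0,0,0,0,0,0])

```text
t: 3.25
tcp_pos: [0.4591, 0.1497, 0.4213]
tool_rot: [1.0, 0.001, 0.0, -0.0]
force: [0.5, -0.3, 0.2]
finger_gap: 1.0
gripper_force: 0.0
```

Run:
```python
from h import *
import pickle
d=snap('wrist','w2.png');pickle.dump(d,open('w2.pkl','wb'));print(manip.sense()['tcp_pos'])
```

```text
[0.45904161 0.14968991 0.42131242]
```

View pics/w2.png

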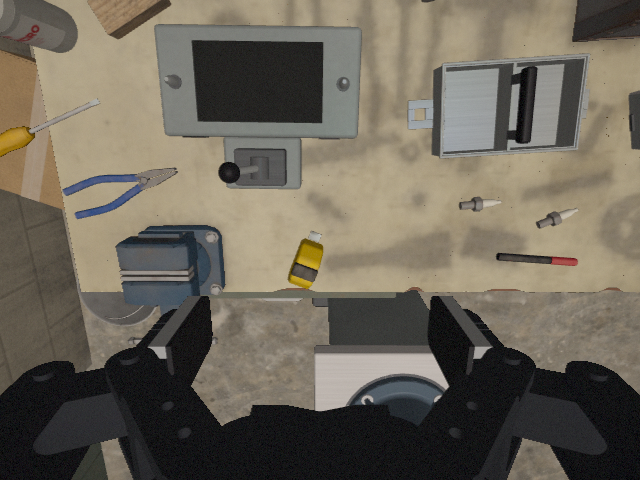

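The wrist view shows the cleaner with its black pad (193–323, 40–123), pegs near (172,82) and (344,84), knob at (229,172), and the same two plugs at (480,204) and (557,219). There are no others.

Run:
```python
from h import *
import pickle
d=pickle.load(open('w2.pkl','rb'));im=d['pixels']
blk=(im.max(2)<45).astype(np.uint8)*255
c=rects(d,blk,(185,30,335,135))[0]; c2=cv2.approxPolyDP(c,6,True)[:,0]
P=np.array([ray(d,*p,.04) for p in c2]);print('pad',P.round(4).tolist(), P.mean(0).round(4))
r=cv2.minAreaRect(c);e=ends(r);E=[ray(d,*p,.04) for p in e];v=E[1]-E[0];print('pad ctr',((E[0]+E[1])/2).round(4),np.degrees(np.arctan2(v[1],v[0])))
# straight edges of body
g=cv2.cvtColor(im,cv2.COLOR_BGR2GRAY)
for p in((173,82),(344,84)): print(g[p[1]-12:p[1]+13:2,p[0]-14:p[0]+15:2])
c=rects(d,blk,(215,150,245,190))[0];m=cv2.minEnclosingCircle(c);print('knob px',m,ray(d,*m[0],.09))
c=rects(d,blk,(495,55,540,150))[0];r=cv2.minAreaRect(c);E=[ray(d,*p,.085) for p in ends(r)];v=E[1]-E[0];print('tray h',((E[0]+E[1])/2).round(4),np.degrees(np.arctan2(v[1],v[0])))
```

```text
pad [[0.6392, 0.3137, 0.04], [0.542, 0.3148, 0.04], [0.5395, 0.1484, 0.04], [0.6382, 0.1485, 0.04]] [0.5897 0.2314 0.04  ]
pad ctr [0.591  0.2331 0.04  ] -90.70704026287692
[[115 126 128 129 126 129 130 130 129 129 128 128 127 126 126]
 [113 125 128 127 131 130 127 127 128 129 129 128 126 130 127]
 [116 128 130 126 129 125 126 106 115 127 130 130 129 128 127]
 [114 129 128 111  93  89  86  79  86  79 126 130 128 129 128]
 [118 125 130 151 151 102  94  86  78  78  84 123 127 129 131]
 [129 125 130 144 147 106  96  92  85  85  85 104 126 131 129]
 [139 121 131 101  88  95  95  90  87  82  85  99 129 128 126]
 [137 118 128 128 120  85  86  87  86  82  85 107 127 129 126]
 [148 117 131 127 130 115  86  80  78  83  78 124 127 128 127]
 [160 113 131 127 128 128 127  99  86  86 123 128 128 128 131]
 [164 116 125 129 127 128 127 126 128 127 126 127 127 127 129]
 [161 115 128 128 128 129 129 127 126 127 129 126 129 128 127]
 [164 107 127 128 130 130 131 130 130 130 128 128 126 128 130]]
[[128 131 131 131 132 131 132 132 134 133 133 131 131 132 119]
 [130 131 132 131 135 133 133 129 132 134 135 133 134 131 120]
 [131 133 132 132 132 134 131 131 135 134 133 130 135 130 119]
 [131 133 132 133 123  90  74  86  83 131 134 132 134 131 117]
 [130 131 129 132  97  74 100 164 114  91 131 132 134 130 119]
 [130 129 129 126  96  70 120 159 129  93 131 136 134 130 119]
 [131 131 131  97  84  71  84  98  96  93 129 136 136 130 119]
 [128 131 130 117  94  70  79  84  87  93 131 134 130 130 120]
 [132 128 131 132  99  95  77  85  87 112 133 133 135 131 115]
 [130 129 130 135 134  82  90  92 109 134 135 135 133 128 118]
 [130 131 132 132 133 133 130 137 131 135 135 134 132 129 114]
 [130 135 130 131 131 134 135 136 134 133 135 133 132 129 113]
 [130 131 132 132 135 132 134 134 131 134 135 133 136 128 109]]
knob px ((229.0, 172.0), 10.816754341125488) [0.47720156 0.26635511 0.09      ]
tray h [ 0.5591 -0.0977  0.085 ] -177.03572305141554
```

Run:
```python
from h import *
import pickle
d=pickle.load(open('w2.pkl','rb'));im=d['pixels'];hsv=cv2.cvtColor(im,cv2.COLOR_BGR2HSV)
a=ray(d,166,79.5,.066);b=ray(d,344,81,.066);print('pegs',a,b,(a+b)/2,np.linalg.norm(a-b),np.degrees(np.arctan2(*(a-b)[[1,0]])))
a=ray(d,175,82,.04);b=ray(d,342,85,.04);print('bases',a,b,(a+b)/2)
gm=((hsv[...,1]<45)&(hsv[...,2]>60)).astype(np.uint8)*255
for box in((450,190,510,220),(530,200,585,240)):
    r=cv2.minAreaRect(rects(d,gm,box)[0]);P=[ray(d,*p,.01) for p in ends(r)];print(P)
blk=(im.max(2)<45).astype(np.uint8)*255
r=cv2.minAreaRect(rects(d,blk,(495,55,540,150))[0]);print(r)
d1=pickle.load(open('w1.pkl','rb'))
# tray rim corners
for dd,cs in((d1,((103,65),(247,57),(255,152),(120,158))),(d,((441,65),(588,55),(578,149),(434,157)))):
    P=np.array([ray(dd,*p,.045) for p in cs]);print(P.round(3).tolist(),P.mean(0))
print(rel([.56,-.105,.2]),manip.sense()['tool_rot'])
```

```text
pegs [0.59000054 0.3437655  0.066     ] [0.58837213 0.11954231 0.066     ] [0.58918633 0.23165391 0.066     ] 0.22422910849796424 89.58389916422756
bases [0.59008635 0.34228581 0.04      ] [0.58650465 0.12052265 0.04      ] [0.5882955  0.23140423 0.04      ]
[array([ 0.43199254, -0.12299849,  0.01      ]), array([ 0.41251611, -0.06790912,  0.01      ])]
[array([ 0.40498111, -0.24892399,  0.01      ]), array([ 0.39299597, -0.18905612,  0.01      ])]
((520.8663330078125, 103.65394592285156), (24.697769165039062, 77.07979583740234), 5.440331935882568)
[[0.612, -0.013, 0.045], [0.622, -0.201, 0.045], [0.502, -0.206, 0.045], [0.493, -0.018, 0.045]] [ 0.55753332 -0.10932235  0.045     ]
[[0.61, -0.007, 0.045], [0.622, -0.196, 0.045], [0.504, -0.206, 0.045], [0.493, -0.008, 0.045]] [ 0.55735811 -0.10442731  0.045     ]
(array([0.1007, 0.2548, 0.2213]), None) [ 9.99999847e-01  5.53694092e-04 -2.71218505e-06 -4.22221104e-06]
```

Request:
step_arm(commands=[0.0,0.04,0.02,0,0,0,0.01,0.08,0.04,0,0,0,0.015,0.12,0.06,0,0,-1,0.02,0.16,0.08,0,0,-2,0.03,0.2,0.1,0,0,-3,0.035,0.23,0.13,0,0,-3,0.04,0.257,0.17,0,0,-3,0.04,0.257,0.17,0,0,-3,0.04,0.257,0.17,0,0,-3,0.04,0.257,0.17,0,0,-3])

```text
t: 4.3
tcp_pos: [0.5, -0.1068, 0.2526]
tool_rot: [1.0, 0.027, 0.001, 0.0]
force: [0.6, 0.3, 0.0]
finger_gap: 1.004
gripper_force: 0.0
```

Run:
```python
from h import *
import pickle
d=snap('wrist','w3.png');pickle.dump(d,open('w3.pkl','wb'));print(manip.sense()['tcp_pos'])
im=d['pixels']
blk=(im.max(2)<45).astype(np.uint8)*255; blk[300:]=0
for c in rects(d,blk,(0,0,640,300),300)[:3]:
    r=cv2.minAreaRect(c);P=[ray(d,*p,.08) for p in ends(r)];v=P[1]-P[0];print(r,((P[0]+P[1])/2).round(4),np.linalg.norm(v),np.degrees(np.arctan2(v[1],v[0])))
```

```text
[ 0.50012106 -0.10665121  0.25294009]
((27.0, 89.5), (54.0, 119.0), 0.0) [0.5871 0.134  0.08  ] 0.09156532400959119 170.6742173135963
((467.0304870605469, 16.257980346679688), (43.25389099121094, 113.1324234008789), 59.620872497558594) [ 0.6594 -0.2101  0.08  ] 0.0803331619231094 121.98722741249651
((323.0, 143.5), (111.0, 16.0), 90.0) [ 0.5579 -0.1063  0.08  ] 0.09010792256232825 -176.78800483806995
```

View pics/w3.png

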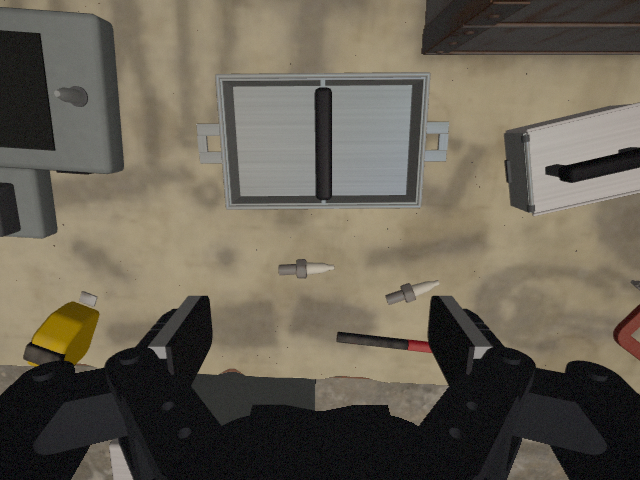

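The view shows the tray handle at (323,143), straight under the gripper and aligned with it; its centre works out at (0.558, -0.106). Going down to grip it.

Request:
step_arm(commands=[0.03,0.002,0.03,0,0,0,0.058,0.003,0.06,0,0,0,0.058,0.003,0.1,0,0,0,0.058,0.003,0.13,0,0,0,0.058,0.003,0.16,0,0,0,0.058,0.003,0.18,0,0,0,0.058,0.003,0.192,0,0,0,0.058,0.003,0.192,0,0,0,0.058,0.003,0.192,0,0,0,0.058,0.003,0.192,0,0,0])

```text
t: 5.35
tcp_pos: [0.5586, -0.1075, 0.0609]
tool_rot: [1.0, 0.027, 0.002, 0.001]
force: [-0.2, 0.6, 0.2]
finger_gap: 0.998
gripper_force: 0.0
```

Request:
step_arm(commands=[0,0,0,0,0,0,0,0,0,0,0,0,0,0,0,0,0,0,0,0,0,0,0,0,0,0,0,0,0,0,0,0,0,0,0,0,0,0,0,0,0,0,0,0,0,0,0,0,0,0,0,0,0,0,0,0,0,0,0,0], jaw=0, grip_force=80)

```text
t: 6.35
tcp_pos: [0.5575, -0.1074, 0.0596]
tool_rot: [1.0, 0.027, 0.0, 0.0]
force: [-1.5, 1.1, 4.9]
finger_gap: 0.153
gripper_force: 79.2
```

Request:
step_arm(commands=[0,0,-0.02,0,0,0,0,0,-0.05,0,0,0,0,0,-0.08,0,0,0,0,0,-0.12,0,0,0,0,0,-0.15,0,0,0,0,0,-0.15,0,0,0,0,0,-0.15,0,0,0,0,0,-0.15,0,0,0,0,0,-0.15,0,0,0,0,0,-0.15,0,0,0])

```text
t: 7.35
tcp_pos: [0.5565, -0.107, 0.2076]
tool_rot: [1.0, 0.027, -0.002, -0.001]
force: [0.4, 0.8, -3.2]
finger_gap: 0.148
gripper_force: 78.5
```

Run:
```python
from h import *
import pickle
d=snap('wrist','w4.png');pickle.dump(d,open('w4.pkl','wb'));s=manip.sense();print(s['tcp_pos'],s['tool_rot'],s['force'])
print(rel([.589,.2315,.19],-np.pi/2-np.radians(.4)))
```

```text
[ 0.55677679 -0.10704762  0.2079301 ] [ 9.99645147e-01  2.66044718e-02 -1.21970240e-03 -5.43282549e-04] [ 0.64890926 -0.15857524 -3.61965256]
(array([ 0.0502, -0.3363,  0.0182]), np.float64(3.449081541539968))
```

View pics/w4.png

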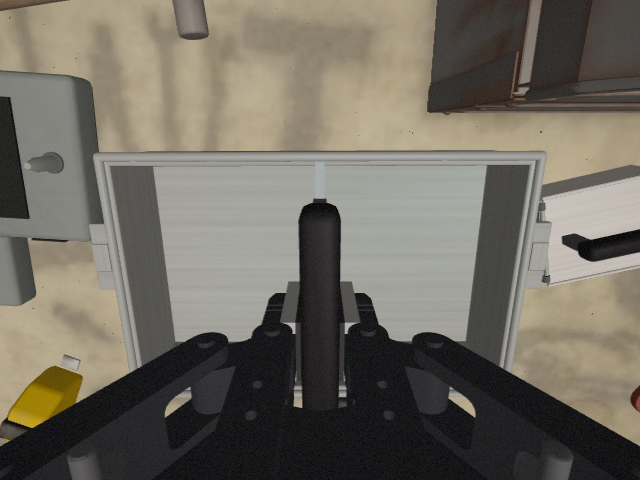

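The tray hangs level in the grip, with its far rim corners at (95,155) and (545,152). From those I work out the tray's offset from the tool.

Run:
```python
from h import *
import pickle
d=pickle.load(open('w4.pkl','rb'))
a,b=ray(d,94,155,.193),ray(d,546,152,.193);print(a,b,np.linalg.norm(a-b))
yd=(a-b)/np.linalg.norm(a-b);xd=np.array([yd[1],-yd[0],0]);c=(a+b)/2-.059*xd
print('tray ctr',c,np.degrees(np.arctan2(yd[1],yd[0])))
e=ray(d,320,203,.236);print('handle far end',e, e-.045*xd)
```

```text
[ 0.61157339 -0.00881265  0.193     ] [ 0.62280998 -0.19796379  0.193     ] 0.1894845960706477
tray ctr [ 0.55829552 -0.10688697  0.193     ] 93.3996820983234
handle far end [ 0.60468736 -0.1043212   0.236     ] [ 0.55976655 -0.10698974  0.236     ]
```

Request:
step_arm(commands=[0.005,-0.03,0,0,0,0,0.01,-0.07,0,0,0,0.5,0.015,-0.11,0,0,0,1,0.02,-0.15,0,0,0,1.5,0.025,-0.19,0,0,0,2,0.03,-0.23,0,0,0,2.5,0.04,-0.27,0.0,0,0,3,0.045,-0.31,0.01,0,0,3.4,0.0485,-0.336,0.02,0,0,3.4,0.0485,-0.336,0.03,0,0,3.4])

```text
t: 8.4
tcp_pos: [0.5877, 0.2348, 0.1783]
tool_rot: [1.0, -0.001, 0.0, -0.001]
force: [-0.1, -0.5, -2.6]
finger_gap: 0.148
gripper_force: 78.7
```

Request:
step_arm(commands=[0,0,0,0,0,0,0,0,0,0,0,0,0,0,0,0,0,0,0,0,0.005,0,0,0,0,0,0.01,0,0,0,0,0,0.015,0,0,0,0,0,0.02,0,0,0,0,0,0.02,0,0,0,0,0,0.02,0,0,0,0,0,0.02,0,0,0])

```text
t: 9.4
tcp_pos: [0.5882, 0.2309, 0.1595]
tool_rot: [1.0, -0.003, 0.0, -0.0]
force: [-0.1, -0.2, -2.8]
finger_gap: 0.15
gripper_force: 78.6
```

Run:
```python
from h import *
import pickle
d=snap('wrist','w5.png');pickle.dump(d,open('w5.pkl','wb'));s=manip.sense();print(s['tcp_pos'],s['tool_rot'],s['force'])
print(rel([.5875,.2315,.0995],-np.pi/2-np.radians(.4)))
e=snap('side','s5.png')
cv2.imwrite('pics/s5c.png',cv2.resize(e['pixels'][130:290,280:480],(800,640))[:600])
```

```text
[0.58815568 0.23097055 0.1595705 ] [ 9.99995618e-01 -2.94314711e-03  3.13664484e-04 -6.65359323e-05] [-0.26158655 -0.22335696 -2.52544063]
(array([-0.0007, -0.0005,  0.0601]), np.float64(0.06273724450780094))
```

View pics/w5.png

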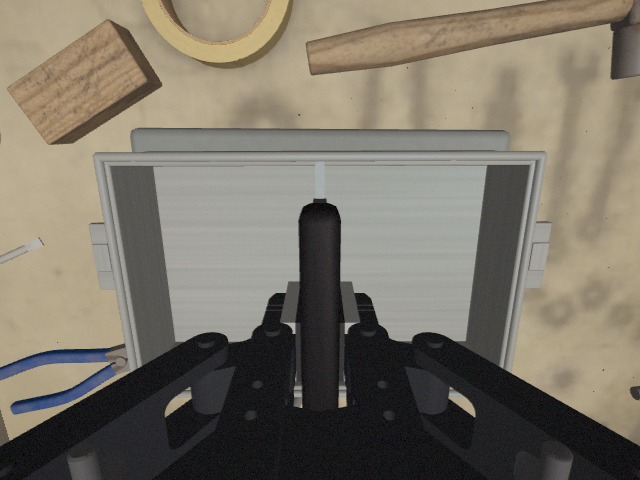

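The tray (rim corners 94 and 546) is centred over the cleaner's edge, which runs from 132 to 509, and parallel to it. I lower it in steps with an eye on the force.

Request:
step_arm(commands=[-0.0005,0,0.01,0,0,0,-0.0005,0,0.02,0,0,0,-0.0005,0,0.025,0,0,0,-0.0005,0,0.03,0,0,0,-0.0005,0,0.035,0,0,0,-0.0005,0,0.04,0,0,0,-0.0005,0,0.04,0,0,0,-0.0005,0,0.04,0,0,0,-0.0005,0,0.04,0,0,0,-0.0005,0,0.04,0,0,0])

```text
t: 10.5
tcp_pos: [0.5877, 0.2309, 0.1197]
tool_rot: [1.0, -0.003, 0.0, -0.0]
force: [-0.1, -0.1, -3.8]
finger_gap: 0.15
gripper_force: 78.7
```

Request:
step_arm(commands=[0,0,0.003,0,0,0,0,0,0.006,0,0,0,0,0,0.009,0,0,0,0,0,0.012,0,0,0,0,0,0.014,0,0,0,0,0,0.016,0,0,0,0,0,0.018,0,0,0,0,0,0.019,0,0,0,0,0,0.019,0,0,0,0,0,0.019,0,0,0])

```text
t: 11.5
tcp_pos: [0.5875, 0.2308, 0.1003]
tool_rot: [1.0, -0.003, 0.0, 0.0]
force: [0.3, -0.9, -3.3]
finger_gap: 0.149
gripper_force: 78.7
```

Request:
step_arm(commands=[0,0,0.001,0,0,0,0,0,0.002,0,0,0,0,0,0.002,0,0,0,0,0,0.002,0,0,0,0,0,0.002,0,0,0,0,0,0.002,0,0,0,0,0,0.002,0,0,0,0,0,0.002,0,0,0,0,0,0.002,0,0,0,0,0,0.002,0,0,0])

```text
t: 12.5
tcp_pos: [0.5876, 0.2309, 0.0996]
tool_rot: [1.0, -0.003, 0.0, -0.0]
force: [-2.1, 0.2, 5.8]
finger_gap: 0.154
gripper_force: 79.9
```

Request:
step_arm(commands=[0,0,0,0,0,0,0,0,0,0,0,0,0,0,0,0,0,0,0,0,0,0,0,0,0,0,0,0,0,0,0,0,0,0,0,0,0,0,0,0,0,0,0,0,0,0,0,0,0,0,0,0,0,0,0,0,0,0,0,0], jaw=100)

```text
t: 13.5
tcp_pos: [0.5874, 0.2309, 0.0983]
tool_rot: [1.0, -0.003, -0.0, -0.0]
force: [0.3, 0.4, -0.7]
finger_gap: 0.998
gripper_force: 0.0
```

Request:
step_arm(commands=[0,0,-0.02,0,0,0,0,0,-0.05,0,0,0,-0.02,0,-0.09,0,0,0,-0.04,0,-0.13,0,0,0,-0.06,0,-0.17,0,0,0,-0.08,0,-0.21,0,0,0,-0.08,0,-0.21,0,0,0,-0.08,0,-0.21,0,0,0,-0.08,0,-0.21,0,0,0,-0.08,0,-0.21,0,0,0])

```text
t: 14.5
tcp_pos: [0.5071, 0.231, 0.3065]
tool_rot: [1.0, -0.003, -0.002, 0.0]
force: [-0.4, 0.4, -0.1]
finger_gap: 0.997
gripper_force: 0.0
```

Run:
```python
from h import *
import pickle
d=snap('wrist','w6.png');pickle.dump(d,open('w6.pkl','wb'))
# caddy hover: caddy x axis dir (away from flap) ~ -73.5deg, want tool y perpendicular to handle; camera over caddy
print(rel([.5,-.36,.27],np.radians(16.3)))
s=manip.sense();print(s['q'],s['tcp_pos'],s['force'])
```

```text
(array([-0.0032,  0.591 ,  0.037 ]), np.float64(73.32870133784849))
[ 2.26938802e-01  3.56095396e-01  1.50703751e+00 -1.33037515e-05
  1.28189356e+00  1.80421901e+00] [0.50718942 0.23103556 0.30647038] [ 0.53560745  0.32123624 -0.21278471]
```

View pics/w6.png

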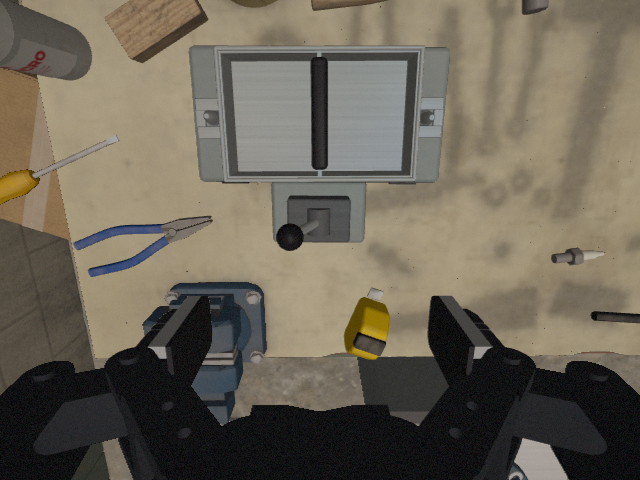

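The tray sits flat with both pegs showing in its ear holes at (211,117) and (428,117). Knob at (289,236). Next, the caddy.

Request:
step_arm(commands=[0.002,0.02,0,0,0,-4,0.005,0.05,0,0,0,-9,0.009,0.085,0,0,0,-15,0.012,0.12,0,0,0,-21,0.015,0.155,0,0,0,-27,0.019,0.19,0,0,0,-33,0.022,0.225,0,0,0,-39,0.026,0.26,0,0,0,-45,0.03,0.295,0,0,0,-50,0.032,0.316,0,0,0,-54])

```text
t: 15.55
tcp_pos: [0.5377, -0.0877, 0.307]
tool_rot: [0.892, 0.452, -0.001, -0.0]
force: [-0.2, 0.9, -0.5]
finger_gap: 0.999
gripper_force: 0.0
```

Request:
step_arm(commands=[-0.026,0.023,0,0,0,-6,-0.052,0.047,0,0,0,-12,-0.079,0.07,0,0,0,-18,-0.105,0.094,0,0,0,-24,-0.13,0.117,0,0,0,-30,-0.157,0.14,0,0,0,-36,-0.184,0.164,0,0,0,-42,-0.21,0.188,0,0,0,-48,-0.236,0.211,0,0,0,-52.5,-0.236,0.211,0,0,0,-52.5])

```text
t: 16.55
tcp_pos: [0.5669, -0.4052, 0.3056]
tool_rot: [0.602, 0.798, -0.001, -0.0]
force: [-0.5, 0.6, 0.6]
finger_gap: 0.998
gripper_force: 0.0
```

Request:
step_arm(commands=[0,0,0,0,0,0,0,0,0,0,0,0,0,0,0,0,0,0,0,0,0,0,0,0,0,0,0,0,0,0,0,0,0,0,0,0,0,0,0,0,0,0,0,0,0,0,0,0,0,0,0,0,0,0,0,0,0,0,0,0])

```text
t: 17.55
tcp_pos: [0.5676, -0.4, 0.3083]
tool_rot: [0.601, 0.799, -0.0, -0.0]
force: [-0.5, 0.5, -0.7]
finger_gap: 1.002
gripper_force: 0.0
```

Run:
```python
from h import *
import pickle
d=snap('wrist','w7.png');pickle.dump(d,open('w7.pkl','wb'));print(manip.sense()['tcp_pos'],manip.sense()['q'])
im=d['pixels']
blk=(im.max(2)<45).astype(np.uint8)*255
for c in rects(d,blk,(0,0,640,285),300)[:4]:
    r=cv2.minAreaRect(c);P=[ray(d,*p,.075) for p in ends(r)];v=P[1]-P[0];print(r,((P[0]+P[1])/2).round(4),np.linalg.norm(v),np.degrees(np.arctan2(v[1],v[0])))
    cc=((P[0]+P[1])/2); print(rel([cc[0],cc[1],.055],np.arctan2(v[1],v[0])+np.pi/2))
```

```text
[ 0.56754523 -0.40007532  0.30827942] [-7.74554233e-01  5.61681356e-01  1.14706737e+00 -2.46597887e-05
  1.43287079e+00 -1.05633357e+00]
```

View pics/w7.png

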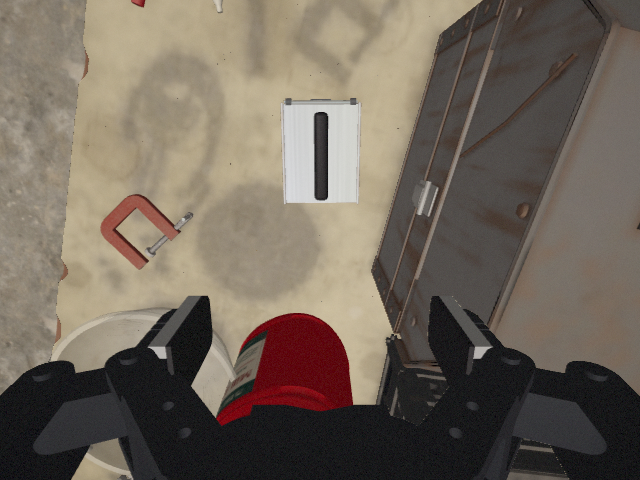

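The caddy handle runs vertically in the image at (321, 111–201), aligned with the tool, with the flap hinge towards the tool's +x. The bucket and toolbox are clear of the descent.

Run:
```python
from h import *
import pickle
d=pickle.load(open('w7.pkl','rb'));im=d['pixels'];g=im.max(2)
m=(g<90).astype(np.uint8)*255
r=cv2.minAreaRect(rects(d,m,(300,105,342,210),200)[0]);print(r)
P=[ray(d,*p,.080) for p in ends(r)];v=P[1]-P[0];cc=(P[0]+P[1])/2;print(cc,np.linalg.norm(v),np.degrees(np.arctan2(v[1],v[0])))
print(rel([cc[0],cc[1],.055],np.arctan2(v[1],v[0])+np.pi/2))
```

```text
((320.5, 155.5), (87.0, 13.0), 90.0)
[ 0.55610438 -0.35685426  0.08      ] 0.08450059467254623 -73.84242429582501
(array([0.0447, 0.001 , 0.2533]), np.float64(-0.012614447440128629))
```

Request:
step_arm(commands=[0.02,0,0.03,0,0,0,0.0445,0.001,0.07,0,0,0,0.0445,0.001,0.11,0,0,0,0.0445,0.001,0.15,0,0,0,0.0445,0.001,0.19,0,0,0,0.0445,0.001,0.225,0,0,0,0.0445,0.001,0.245,0,0,0,0.0445,0.001,0.253,0,0,0,0.0445,0.001,0.253,0,0,0,0.0445,0.001,0.253,0,0,0])

```text
t: 18.6
tcp_pos: [0.557, -0.3578, 0.0565]
tool_rot: [0.601, 0.799, -0.0, 0.001]
force: [0.4, -0.3, -0.4]
finger_gap: 1.001
gripper_force: 0.0
```

Request:
step_arm(commands=[0,0,0,0,0,0,0,0,0,0,0,0,0,0,0,0,0,0,0,0,0,0,0,0,0,0,0,0,0,0,0,0,0,0,0,0,0,0,0,0,0,0,0,0,0,0,0,0,0,0,0,0,0,0,0,0,0,0,0,0], jaw=0, grip_force=100)

```text
t: 19.6
tcp_pos: [0.5564, -0.3572, 0.0559]
tool_rot: [0.601, 0.799, -0.0, 0.0]
force: [-1.2, 0.2, 5.5]
finger_gap: 0.146
gripper_force: 98.3
```

Request:
step_arm(commands=[0,0,-0.02,0,0,0,0,0,-0.05,0,0,0,0,0,-0.08,0,0,0,0,0,-0.11,0,0,0,0,0,-0.14,0,0,0,0,0,-0.16,0,0,0,0,0,-0.16,0,0,0,0,0,-0.16,0,0,0,0,0,-0.16,0,0,0,0,0,-0.16,0,0,0])

```text
t: 20.6
tcp_pos: [0.5552, -0.3562, 0.2129]
tool_rot: [0.601, 0.799, 0.0, -0.002]
force: [0.0, 0.1, -4.0]
finger_gap: 0.142
gripper_force: 98.0
```

Run:
```python
from h import *
s=manip.sense();R=Rn.from_quat(s['tool_rot']);print(s['tcp_pos'],R.as_matrix().round(3).tolist(),s['force'],s['ft_torque'],s['q'])
print(rel([.58,.118,.215],0))
```

```text
[ 0.55519866 -0.35615072  0.21288804] [[-0.278, 0.961, -0.003], [0.961, 0.278, 0.003], [0.004, -0.002, -1.0]] [ 2.94885206e-04  8.03907679e-02 -3.99586245e+00] [0.00721343 0.06790009 0.00021353] [-7.39460883e-01  5.96004875e-01  1.35474344e+00  2.57902171e-05
  1.19526452e+00 -1.02128284e+00]
(array([ 0.4486,  0.1557, -0.0008]), np.float64(16.146384599754754))
```

Request:
step_arm(commands=[0.01,0.004,0,0,0,0,0.04,0.014,0,0,0,0,0.075,0.027,0,0,0,0,0.11,0.04,0,0,0,0,0.145,0.052,0,0,0,0,0.18,0.065,0,0,0,0,0.215,0.078,0,0,0,0,0.25,0.09,0,0,0,0,0.28,0.101,0,0,0,0,0.3,0.108,0,0,0,0])

```text
t: 21.6
tcp_pos: [0.5756, -0.0353, 0.215]
tool_rot: [0.6, 0.8, 0.0, -0.001]
force: [-0.3, -0.4, -4.0]
finger_gap: 0.142
gripper_force: 98.0
```

Request:
step_arm(commands=[0.02,0.008,0,0,0,2,0.045,0.016,0,0,0,5,0.07,0.025,0,0,0,8,0.1,0.036,0,0,0,11,0.125,0.045,0,0,0,14,0.146,0.052,0,0,0,16.1,0.146,0.052,0.01,0,0,16.1,0.146,0.052,0.02,0,0,16.1,0.146,0.052,0.02,0,0,16.1,0.146,0.052,0.02,0,0,16.1])

```text
t: 22.6
tcp_pos: [0.5853, 0.1151, 0.1945]
tool_rot: [0.707, 0.707, -0.001, -0.001]
force: [0.1, -0.3, -4.1]
finger_gap: 0.146
gripper_force: 98.0
```

Run:
```python
from h import *
s=manip.sense();R=Rn.from_quat(s['tool_rot']).as_matrix();print(s['tcp_pos'],R.round(3).tolist(),s['q'])
snap('scene','s8.png');d=snap('side')
cv2.imwrite('pics/s8c.png',cv2.resize(d['pixels'][100:300,240:480],(720,600)))
```

```text
[0.58527408 0.11507275 0.19450473] [[0.0, 1.0, -0.002], [1.0, -0.0, -0.0], [-0.0, -0.002, -1.0]] [ 7.04926512e-03  5.33402898e-01  1.54220961e+00 -2.14743706e-04
  1.06788161e+00  7.29457927e-03]
```

View pics/s8c.png

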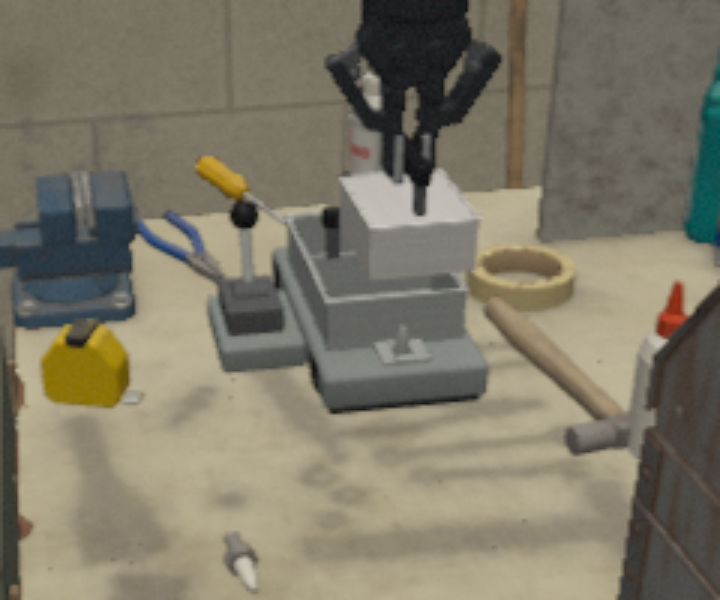

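The caddy is held level with its mouth over the tray's near bay, and the tray is seated. Now I tip it while keeping the mouth in place.

Request:
step_arm(commands=[0.004,0,0.01,0,0,0,0.005,0,0.02,0,-3,0,0.008,0,0.026,0,-6,0,0.011,0,0.028,0,-9,0,0.014,0,0.029,0,-12,0,0.018,0,0.029,0,-15,0,0.021,0,0.028,0,-18,0,0.025,0,0.027,0,-21,0,0.0285,0,0.026,0,-24,0,0.03,0,0.026,0,-25,0])

```text
t: 23.7
tcp_pos: [0.5857, 0.1474, 0.1684]
tool_rot: [0.69, 0.691, -0.153, 0.153]
force: [-1.0, 0.1, -3.6]
finger_gap: 0.142
gripper_force: 98.1
```

Run:
```python
from h import *
s=manip.sense();R=Rn.from_quat(s['tool_rot']).as_matrix();print(s['tcp_pos'],R.round(3).tolist(),s['force'],np.array(s['q']).round(2))
T=s['tcp_pos']
print('mouth',T+R@[.053,0,.053])
th=np.radians(25);
for t2 in(30,34,38,42):
    a=np.radians(t2);m=np.array([.585,.170,.098]);Rt=np.array([[0,1,0],[np.cos(a),0,-np.sin(a)],[-np.sin(a),0,-np.cos(a)]])
    print(t2,(R.T@(m-Rt@[.053,0,.053]-T)).round(4))
```

```text
[0.58567279 0.14743687 0.16840496] [[-0.002, 1.0, 0.001], [0.907, 0.002, -0.422], [-0.422, -0.0, -0.907]] [-1.04672606  0.08832474 -3.60921927] [ 0.26  0.66  1.46 -0.46  1.18  0.47]
mouth [0.58560626 0.17312895 0.09799251]
30 [ 0.002  -0.0007 -0.0031]
34 [ 0.0062 -0.0007 -0.0064]
38 [ 0.0105 -0.0006 -0.0093]
42 [ 0.015  -0.0006 -0.0119]
```

Request:
step_arm(commands=[0.003,0,-0.002,0,-3,0,0.005,0,-0.004,0,-6,0,0.008,0,-0.006,0,-9,0,0.01,0,-0.008,0,-11,0,0.012,0,-0.009,0,-13,0,0.012,0,-0.009,0,-13,0,0.012,0,-0.009,0,-13,0,0.012,0,-0.009,0,-13,0,0.012,0,-0.009,0,-13,0,0.012,0,-0.009,0,-13,0])

```text
t: 24.7
tcp_pos: [0.5859, 0.1602, 0.1727]
tool_rot: [0.669, 0.669, -0.23, 0.23]
force: [-0.4, 0.7, -3.8]
finger_gap: 0.142
gripper_force: 100.3
```

Run:
```python
from h import *
s=manip.sense();print(s['tcp_pos'],s['force'])
d=snap('wrist');e=snap('side')
a=cv2.resize(d['pixels'],(400,300));b=cv2.resize(e['pixels'][130:280,260:460],(400,300));c=cv2.resize(snap('scene')['pixels'][180:380,80:346],(400,300))
cv2.imwrite('pics/m9.png',np.vstack([np.hstack([a,b]),np.hstack([c,c*0])]))
```

```text
[0.58586243 0.16021617 0.17270287] [-0.39333761  0.71157894 -3.77311018]
```

View pics/m9.png

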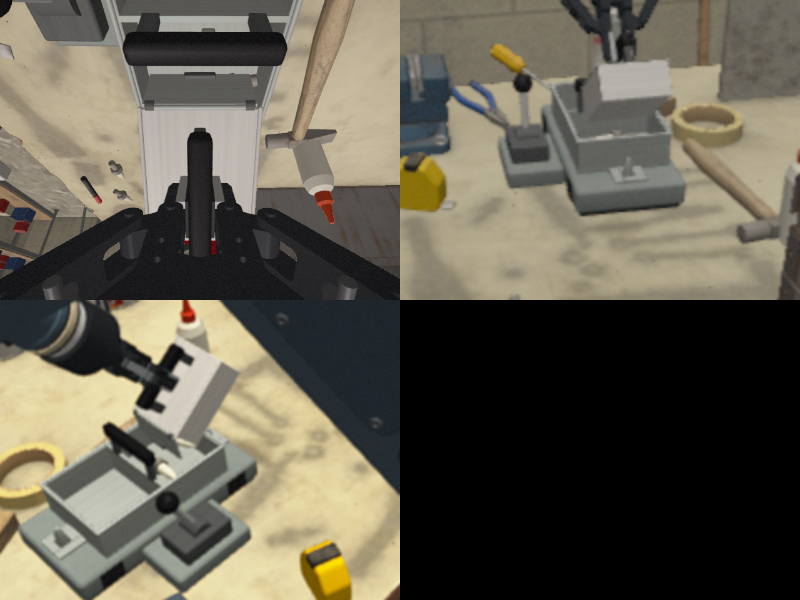

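In the scene view a plug's white nose shows in the tray at about (165,468) and another under the caddy mouth. I tip a little further and weigh the caddy.

Request:
step_arm(commands=[0.002,0,-0.001,0,-2,0,0.004,0,-0.002,0,-4,0,0.006,0,-0.003,0,-6,0,0.008,0,-0.004,0,-8,0,0.008,0,-0.004,0,-8,0,0.008,0,-0.004,0,-8,0,0.008,0,-0.004,0,-8,0,0.008,0,-0.004,0,-8,0,0.008,0,-0.004,0,-8,0,0.008,0,-0.004,0,-8,0])

```text
t: 25.85
tcp_pos: [0.5858, 0.1691, 0.1709]
tool_rot: [0.651, 0.651, -0.276, 0.276]
force: [0.3, -0.1, -3.3]
finger_gap: 0.145
gripper_force: 100.4
```

Run:
```python
from h import *
F=[]
for i in range(6):
    d=snap('scene'); F.append(manip.sense()['force'][2])
print(np.round(F,2),np.mean(F),manip.sense()['tcp_pos'])
a=cv2.resize(d['pixels'][180:330,180:380],(800,600))
cv2.imwrite('pics/m10.png',a)
```

```text
[-2.99 -2.49 -2.99 -3.   -3.13 -2.17] -2.7941527736551737 [0.58573825 0.16932331 0.17065712]
```

View pics/m10.png

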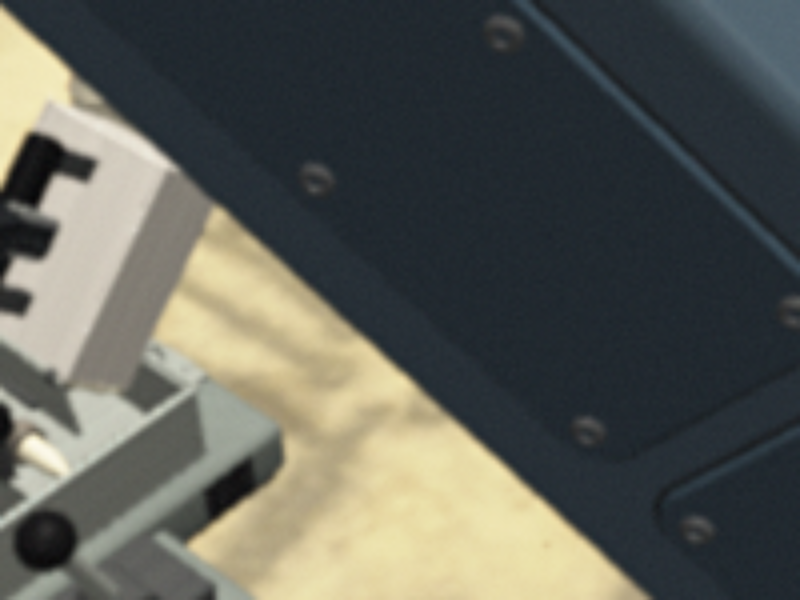

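The flap is open and the weight has dropped to about 2.8 N, so the caddy (0.3 kg) is empty. Now I level it and stand it on the bench where the tray was.

Request:
step_arm(commands=[-0.01,0,-0.01,0,2,0,-0.022,0,-0.02,0,6,0,-0.032,0,-0.022,0,12,0,-0.042,0,-0.02,0,18,0,-0.052,0,-0.018,0,24,0,-0.06,0,-0.014,0,30,0,-0.068,0,-0.01,0,36,0,-0.074,0,-0.008,0,42,0,-0.078,0,-0.006,0,46,0,-0.078,0,-0.006,0,46,0])

```text
t: 27.15
tcp_pos: [0.5856, 0.1165, 0.2315]
tool_rot: [0.708, 0.706, -0.001, 0.0]
force: [0.2, -0.4, -2.8]
finger_gap: 0.14
gripper_force: 100.3
```

Request:
step_arm(commands=[0,0,0,0,0,0,-0.01,0,0,0,0,0,-0.035,0,0,0,0,0,-0.07,0,0,0,0,0,-0.105,0,0,0,0,0,-0.14,0,0,0,0,0,-0.175,0,0,0,0,0,-0.21,0,0,0,0,0,-0.23,0,0,0,0,0,-0.24,0,0,0,0,0])

```text
t: 28.15
tcp_pos: [0.586, -0.122, 0.2305]
tool_rot: [0.707, 0.707, -0.001, 0.0]
force: [-0.2, 0.6, -3.2]
finger_gap: 0.145
gripper_force: 100.3
```

Run:
```python
from h import *
s=manip.sense();R=Rn.from_quat(s['tool_rot']).as_matrix();print(s['tcp_pos'],R.round(3).tolist(),s['force'])
print(rel([.58,-.12,.0565],0))
```

```text
[ 0.585999   -0.1219931   0.23051177] [[-0.001, 1.0, -0.001], [1.0, 0.001, -0.001], [-0.001, -0.001, -1.0]] [-0.22664958  0.61400047 -3.23568452]
(array([ 0.0022, -0.0058,  0.174 ]), np.float64(0.032060888090214235))
```

Request:
step_arm(commands=[0,0,0.02,0,0,0,0,0,0.05,0,0,0,0,0,0.08,0,0,0,0,0,0.11,0,0,0,0,0,0.135,0,0,0,0,0,0.15,0,0,0,0,0,0.16,0,0,0,0,0,0.165,0,0,0,0,0,0.17,0,0,0,0,0,0.173,0,0,0])

```text
t: 29.15
tcp_pos: [0.5865, -0.1204, 0.0582]
tool_rot: [0.707, 0.708, 0.0, 0.001]
force: [-0.1, 0.8, -4.1]
finger_gap: 0.143
gripper_force: 100.1
```

Request:
step_arm(commands=[0,0,0.001,0,0,0,0,0,0.002,0,0,0,0,0,0.002,0,0,0,0,0,0.002,0,0,0,0,0,0.002,0,0,0,0,0,0.002,0,0,0,0,0,0.002,0,0,0,0,0,0.002,0,0,0,0,0,0.002,0,0,0,0,0,0.002,0,0,0])

```text
t: 30.15
tcp_pos: [0.586, -0.1205, 0.0559]
tool_rot: [0.707, 0.707, 0.0, 0.0]
force: [0.0, -0.2, -2.1]
finger_gap: 0.146
gripper_force: 100.1
```

Request:
step_arm(commands=[0,0,0,0,0,0,0,0,0,0,0,0,0,0,0,0,0,0,0,0,0,0,0,0,0,0,0,0,0,0,0,0,0,0,0,0,0,0,0,0,0,0,0,0,0,0,0,0,0,0,0,0,0,0,0,0,0,0,0,0], jaw=100)

```text
t: 31.15
tcp_pos: [0.586, -0.1205, 0.0559]
tool_rot: [0.707, 0.707, -0.0, -0.0]
force: [0.0, -0.5, 0.1]
finger_gap: 0.998
gripper_force: 0.0
```

Request:
step_arm(commands=[0,0,-0.03,0,0,0,0,0,-0.07,0,0,0,0,0,-0.11,0,0,0,0,-0.03,-0.15,0,0,8,0,-0.06,-0.19,0,0,16,0,-0.1,-0.21,0,0,24,0,-0.13,-0.21,0,0,32,0,-0.16,-0.21,0,0,40,0,-0.18,-0.21,0,0,45,0,-0.18,-0.21,0,0,45])

```text
t: 32.15
tcp_pos: [0.4032, -0.1197, 0.2659]
tool_rot: [0.924, 0.382, -0.001, -0.001]
force: [0.2, 0.2, 0.6]
finger_gap: 1.001
gripper_force: 0.0
```

Run:
```python
from h import *
s=manip.sense();print(s['tcp_pos'],s['tool_rot'],s['force'],s['q'])
print(rel([.36,-.15,.3],-np.pi/2))
```

```text
[ 0.40317084 -0.11969813  0.26591469] [ 9.24016278e-01  3.82351463e-01 -7.42154501e-04 -8.52087972e-04] [0.22518089 0.15001523 0.612253  ] [-5.55543829e-01  2.00598555e-01  1.86975518e+00 -2.40432051e-04
  1.07348899e+00  2.30687334e-01]
(array([-0.052 , -0.0091, -0.034 ]), np.float64(44.9589165007236))
```

Request:
step_arm(commands=[-0.01,0.012,0,0,0,-8,-0.02,0.024,0,0,0,-16,-0.03,0.036,0,0,0,-24,-0.04,0.048,0,0,0,-32,-0.052,0.062,0,0,0,-40,-0.052,0.062,0,0,0,-45,-0.052,0.062,0,0,0,-45,-0.052,0.062,0,0,0,-45,-0.052,0.062,0,0,0,-45,-0.052,0.062,0,0,0,-45])

```text
t: 33.15
tcp_pos: [0.4133, -0.2009, 0.2659]
tool_rot: [0.707, 0.707, 0.0, 0.0]
force: [-0.5, -0.2, -0.2]
finger_gap: 1.001
gripper_force: 0.0
```

Run:
```python
from h import *
import pickle
d=snap('wrist','w11.png');pickle.dump(d,open('w11.pkl','wb'));print(manip.sense()['tcp_pos'])
a=cv2.resize(d['pixels'],(480,360));cv2.imwrite('pics/m11.png',np.vstack([a[:240],cv2.resize(snap('side')['pixels'][100:340,240:480],(480,480))[:360]]))
```

```text
[ 0.41321773 -0.20094273  0.26591545]
```

View pics/m11.png

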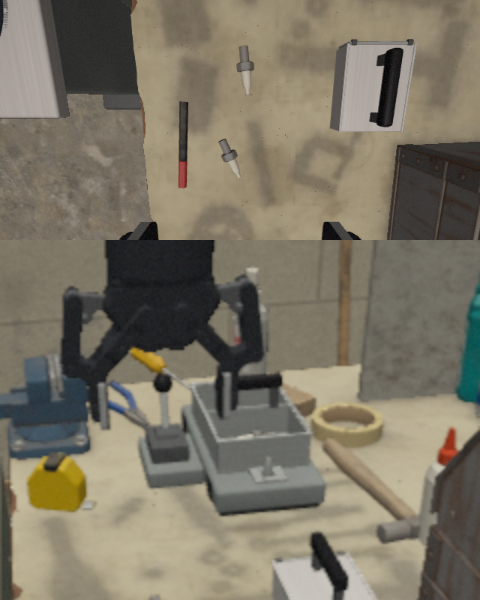

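The top half (wrist view) shows the plugs, full size at about (327,94) and (306,210), with the hexagon ends up; the marker is at (244,190) and the caddy stands with its flap edge on top. The bottom half (side view) shows the tray seated with plugs inside.

```bash
cat >> h.py <<'E'
def plug(d,box,show=True):
    im=d['pixels'];hsv=cv2.cvtColor(im,cv2.COLOR_BGR2HSV)
    m=(((hsv[...,1]<60)|(hsv[...,2]<110))).astype(np.uint8)*255
    m=cv2.morphologyEx(m,cv2.MORPH_CLOSE,np.ones((5,5)))
    c=rects(d,m,box,100)[0]; r=cv2.minAreaRect(c);P=[ray(d,*p,.010) for p in ends(r)]
    br=[np.mean(im[int(e[1]*.6+r[0][1]*.4),int(e[0]*.6+r[0][0]*.4)]) for e in ends(r)]
    if br[0]>br[1]:P=P[::-1]   # P[0]=hex (dark) end
    u=(P[0]-P[1]);L=np.linalg.norm(u);u/=L;c=(P[0]+P[1])/2
    print(r,br,'len',L.round(4),'ctr',c.round(4),'ang',np.degrees(np.arctan2(u[1],u[0])).round(1),'grip',(c+.012*u).round(4))
    return c+.012*u,u
E
python3 - <<'E'
from h import *
import pickle
d=pickle.load(open('w11.pkl','rb'))
for box in((300,50,350,135),(280,175,330,245)):
    g,u=plug(d,box); print(rel([g[0],g[1],.003],np.arctan2(-u[0],u[1])))
s=manip.sense();print(s['q'])
E
```

```text
((326.5, 93.0), (23.0, 66.0), 0.0) [np.float64(115.66666666666667), np.float64(165.66666666666666)] len 0.0629 ctr [ 0.4202 -0.0952  0.01  ] ang 90.3 grip [ 0.4202 -0.0832  0.01  ]
(array([0.1178, 0.0071, 0.2629]), np.float64(-0.268285689805964))
((306.4835510253906, 209.82589721679688), (57.966007232666016, 22.79834747314453), 50.90614318847656) [np.float64(104.33333333333333), np.float64(128.66666666666666)] len 0.0648 ctr [ 0.3991 -0.2162  0.01  ] ang 128.2 grip [ 0.3917 -0.2067  0.01  ]
(array([-0.0057, -0.0215,  0.263 ]), np.float64(-38.153568485286065))
[-6.96747169e-01  2.56834368e-01  1.78778788e+00  7.20882546e-06
  1.09690118e+00 -6.97810507e-01]
```

```bash
sed -i 's/^    c=rects(d,m,box,100)\[0\]; r=.*$/    c=rects(d,m,box,100)[0]; r=cv2.minAreaRect(c); k=np.zeros_like(m); cv2.drawContours(k,[c],-1,255,-1); pts=np.argwhere(k)[:,::-1].astype(np.float32)\n    vx,vy,x0,y0=cv2.fitLine(pts,cv2.DIST_L2,0,.01,.01).ravel(); t=(pts-[x0,y0])@[vx,vy]; E=[np.array([x0+q*vx,y0+q*vy]) for q in (t.min(),t.max())]; P=[ray(d,*p,.010) for p in E]/; s/for e in ends(r)\]/for e in E]/' h.py
python3 - <<'E'
from h import *
import pickle
d=pickle.load(open('w11.pkl','rb'))
for box in((300,50,350,135),(280,175,330,245)):
    g,u=plug(d,box); print(rel([g[0],g[1],.003],np.arctan2(-u[0],u[1])))
E
```

```text
((326.5, 93.0), (23.0, 66.0), 0.0) [np.float64(119.66666666666667), np.float64(176.0)] len 0.0634 ctr [ 0.421  -0.0955  0.01  ] ang 95.9 grip [ 0.4198 -0.0836  0.01  ]
(array([0.1174, 0.0067, 0.2629]), np.float64(-5.865920162483803))
((306.4835510253906, 209.82589721679688), (57.966007232666016, 22.79834747314453), 50.90614318847656) [np.float64(124.66666666666667), np.float64(174.33333333333334)] len 0.0679 ctr [ 0.3987 -0.2161  0.01  ] ang 114.3 grip [ 0.3937 -0.2052  0.01  ]
(array([-0.0042, -0.0195,  0.263 ]), np.float64(-24.2830295865042))
```

Request:
step_arm(commands=[-0.004,-0.0195,0.03,0,0,-8,-0.004,-0.0195,0.07,0,0,-16,-0.004,-0.0195,0.11,0,0,-24,-0.004,-0.0195,0.15,0,0,-24,-0.004,-0.0195,0.19,0,0,-24,-0.004,-0.0195,0.22,0,0,-24,-0.004,-0.0195,0.245,0,0,-24,-0.004,-0.0195,0.257,0,0,-24,-0.004,-0.0195,0.263,0,0,-24,-0.004,-0.0195,0.263,0,0,-24], jaw=55)

```text
t: 34.25
tcp_pos: [0.3937, -0.2052, 0.0024]
tool_rot: [0.544, 0.839, 0.0, -0.0]
force: [0.0, -0.4, 0.8]
finger_gap: 0.551
gripper_force: 0.0
```

Request:
step_arm(commands=[0,0,0,0,0,0,0,0,0,0,0,0,0,0,0,0,0,0,0,0,0,0,0,0,0,0,0,0,0,0,0,0,0,0,0,0,0,0,0,0,0,0,0,0,0,0,0,0,0,0,0,0,0,0,0,0,0,0,0,0], jaw=0, grip_force=50)

```text
t: 35.25
tcp_pos: [0.3941, -0.2056, 0.0039]
tool_rot: [0.544, 0.839, -0.0, 0.001]
force: [0.9, 0.1, 6.7]
finger_gap: 0.226
gripper_force: 48.9
```

Request:
step_arm(commands=[0,0,-0.03,0,0,0,0,0,-0.07,0,0,0,0,0,-0.11,0,0,0,0,0,-0.15,0,0,4,0,0,-0.18,0,0,10,0,0,-0.2,0,0,16,0,0,-0.2,0,0,20,0,0,-0.2,0,0,24,0,0,-0.2,0,0,24,0,0,-0.2,0,0,24])

```text
t: 36.25
tcp_pos: [0.3934, -0.205, 0.2029]
tool_rot: [0.706, 0.708, -0.0, -0.0]
force: [0.6, -0.6, -0.3]
finger_gap: 0.228
gripper_force: 49.3
```

Run:
```python
from h import *
import pickle
d=snap('wrist','w12.png');pickle.dump(d,open('w12.pkl','wb'))
s=manip.sense();print(s['tcp_pos'],s['tool_rot'],s['finger_gap'],s['gripper_force'])
p=proj(d,[.421,-.0955,.01]);print(p)
print(rel([.567,.289,.2],0))
```

```text
[ 0.393384   -0.20507785  0.20280926] [ 7.06344627e-01  7.07868075e-01 -3.07264002e-05 -2.34621722e-04] 0.2268406101596405 49.26022928673774
(np.float64(352.369669267677), np.float64(82.16392616056311))
(array([0.4937, 0.1747, 0.0029]), np.float64(0.1234395781977895))
```

Request:
step_arm(commands=[0.02,0.007,0,0,0,0,0.06,0.021,0,0,0,0,0.1,0.035,0,0,0,0,0.14,0.05,0,0,0,0,0.18,0.064,0,0,0,0,0.22,0.078,0,0,0,0,0.26,0.092,0,0,0,0,0.3,0.106,0,0,0,0,0.34,0.12,0,0,0,0,0.38,0.134,0,0,0,0])

```text
t: 37.3
tcp_pos: [0.5274, 0.1766, 0.2025]
tool_rot: [0.706, 0.708, -0.0, -0.0]
force: [0.2, -0.4, -0.6]
finger_gap: 0.225
gripper_force: 49.3
```

Request:
step_arm(commands=[0.04,0.014,0,0,0,0,0.08,0.028,0,0,0,0,0.1,0.035,0,0,0,0,0.114,0.04,0,0,0,0,0.114,0.04,0.01,0,0,0,0.114,0.04,0.05,0,0,0,0.114,0.04,0.09,0,0,0,0.114,0.04,0.115,0,0,0,0.114,0.04,0.13,0,0,0,0.114,0.04,0.13,0,0,0])

```text
t: 38.3
tcp_pos: [0.5652, 0.2871, 0.0702]
tool_rot: [0.707, 0.707, -0.003, -0.001]
force: [-0.3, 0.3, -0.5]
finger_gap: 0.226
gripper_force: 49.3
```

Request:
step_arm(commands=[0,0,0,0,0,0,0,0,0.002,0,0,0,0,0,0.004,0,0,0,0,0,0.004,0,0,0,0,0,0.004,0,0,0,0,0,0.004,0,0,0,0,0,0.004,0,0,0,0,0,0.004,0,0,0,0,0,0.004,0,0,0,0,0,0.004,0,0,0])

```text
t: 39.3
tcp_pos: [0.5672, 0.2889, 0.0689]
tool_rot: [0.707, 0.707, -0.0, -0.0]
force: [-0.3, 0.6, -0.8]
finger_gap: 0.228
gripper_force: 49.3
```

Request:
step_arm(commands=[0,0,0,0,0,0,0,0,0,0,0,0,0,0,0,0,0,0,0,0,0,0,0,0,0,0,0,0,0,0,0,0,0,0,0,0,0,0,0,0,0,0,0,0,0,0,0,0,0,0,0,0,0,0,0,0,0,0,0,0], jaw=50)

```text
t: 40.3
tcp_pos: [0.568, 0.289, 0.0691]
tool_rot: [0.707, 0.707, 0.001, 0.0]
force: [4.6, -0.1, -1.8]
finger_gap: 0.503
gripper_force: 2.4
```

Request:
step_arm(commands=[0,0,-0.03,0,0,0,0,0,-0.07,0,0,0,0,0,-0.11,0,0,0,0,0,-0.15,0,0,0,-0.04,-0.02,-0.19,0,0,0,-0.08,-0.04,-0.2,0,0,0,-0.12,-0.05,-0.2,0,0,0,-0.16,-0.065,-0.2,0,0,0,-0.2,-0.08,-0.2,0,0,0,-0.24,-0.095,-0.2,0,0,0])

```text
t: 41.3
tcp_pos: [0.4689, 0.0482, 0.2684]
tool_rot: [0.707, 0.708, -0.002, -0.002]
force: [1.6, -0.2, -0.8]
finger_gap: 0.498
gripper_force: 0.0
```

Run:
```python
from h import *
s=manip.sense();print(s['tcp_pos'],s['tool_rot'],s['finger_gap'])
print(rel([.41,-.19,.27],0))
```

```text
[0.46891627 0.0481629  0.26841108] [ 0.70651965  0.70768806 -0.00150125 -0.00231043] 0.49754006383006844
(array([-0.2381, -0.0593, -0.0015]), np.float64(0.09449822369012395))
```

Request:
step_arm(commands=[-0.04,-0.01,0,0,0,0,-0.08,-0.02,0,0,0,0,-0.12,-0.03,0,0,0,0,-0.16,-0.04,0,0,0,0,-0.2,-0.05,0,0,0,0,-0.236,-0.059,0,0,0,0,-0.236,-0.059,0,0,0,0,-0.236,-0.059,0,0,0,0,-0.236,-0.059,0,0,0,0,-0.236,-0.059,0,0,0,0])

```text
t: 42.3
tcp_pos: [0.4133, -0.1855, 0.2687]
tool_rot: [0.706, 0.708, 0.0, -0.001]
force: [-0.0, 0.2, 0.2]
finger_gap: 0.499
gripper_force: 0.0
```

Run:
```python
from h import *
import pickle
d=snap('wrist','w13.png');pickle.dump(d,open('w13.pkl','wb'));print(manip.sense()['tcp_pos'])
u,v=map(int,proj(d,[.421,-.0955,.01]));print(u,v)
g,uu=plug(d,(u-60,max(v-70,0),u+60,v+70));print(rel([g[0],g[1],.003],np.arctan2(-uu[0],uu[1])))
```

```text
[ 0.41346273 -0.1856678   0.26876291]
327 110
((286.5, 109.5), (139.0, 39.0), 90.0) [np.float64(119.66666666666667), np.float64(122.33333333333333)] len 0.1371 ctr [ 0.3712 -0.0978  0.01  ] ang 89.3 grip [ 0.3713 -0.0858  0.01  ]
(array([ 0.0997, -0.0416,  0.2659]), np.float64(0.8957563318120805))
```

Run:
```python
from h import *
import pickle
d=pickle.load(open('w13.pkl','rb'))
g,uu=plug(d,(300,60,355,160));print(rel([g[0],g[1],.003],np.arctan2(-uu[0],uu[1])))
cv2.imwrite('pics/c13.png',d['pixels'][:300])
```

```text
((327.03656005859375, 106.21969604492188), (29.367656707763672, 66.57498168945312), 15.333284378051758) [np.float64(175.0), np.float64(113.66666666666667)] len 0.0632 ctr [ 0.4216 -0.0943  0.01  ] ang 88.2 grip [ 0.422  -0.0824  0.01  ]
(array([0.103 , 0.0091, 0.2659]), np.float64(1.9339590228597672))
```

Request:
step_arm(commands=[0.04,0.004,0.03,0,0,-1,0.08,0.008,0.06,0,0,-2,0.1025,0.008,0.1,0,0,-2,0.1025,0.008,0.15,0,0,-2,0.1025,0.008,0.19,0,0,-2,0.1025,0.008,0.22,0,0,-2,0.1025,0.008,0.245,0,0,-2,0.1025,0.008,0.258,0,0,-2,0.1025,0.008,0.266,0,0,-2,0.1025,0.008,0.266,0,0,-2], jaw=55)

```text
t: 43.35
tcp_pos: [0.4214, -0.084, 0.0022]
tool_rot: [0.694, 0.72, -0.0, -0.001]
force: [-0.3, 0.1, -0.6]
finger_gap: 0.549
gripper_force: 0.0
```

Request:
step_arm(commands=[0,0,0,0,0,0,0,0,0,0,0,0,0,0,0,0,0,0,0,0,0,0,0,0,0,0,0,0,0,0,0,0,0,0,0,0,0,0,0,0,0,0,0,0,0,0,0,0,0,0,0,0,0,0,0,0,0,0,0,0], jaw=0, grip_force=50)

```text
t: 44.35
tcp_pos: [0.422, -0.0848, 0.0038]
tool_rot: [0.694, 0.72, 0.0, 0.001]
force: [0.5, 2.0, 7.2]
finger_gap: 0.229
gripper_force: 49.0
```

Request:
step_arm(commands=[0,0,-0.03,0,0,0,0,0,-0.07,0,0,0,0,0,-0.11,0,0,0,0,0,-0.15,0,0,0,0,0,-0.18,0,0,0,0,0,-0.2,0,0,1,0,0,-0.2,0,0,2,0,0,-0.2,0,0,2,0,0,-0.2,0,0,2,0,0,-0.2,0,0,2])

```text
t: 45.35
tcp_pos: [0.4206, -0.0844, 0.2016]
tool_rot: [0.707, 0.707, -0.001, -0.002]
force: [-0.2, 0.1, -0.5]
finger_gap: 0.23
gripper_force: 49.3
```

Run:
```python
from h import *
s=manip.sense();print(s['tcp_pos'],s['tool_rot'],s['finger_gap'])
print(rel([.598,.289,.2],0))
```

```text
[ 0.42062599 -0.08439324  0.20161631] [ 7.06788539e-01  7.07423012e-01 -5.25954222e-04 -1.53832715e-03] 0.23001617337685992
(array([0.3732, 0.1777, 0.0016]), np.float64(0.05129078025382228))
```

Request:
step_arm(commands=[0.02,0.01,0,0,0,0,0.06,0.029,0,0,0,0,0.1,0.049,0,0,0,0,0.14,0.069,0,0,0,0,0.18,0.089,0,0,0,0,0.22,0.108,0,0,0,0,0.26,0.128,0,0,0,0,0.3,0.148,0,0,0,0,0.34,0.168,0,0,0,0,0.373,0.184,0,0,0,0])

```text
t: 46.35
tcp_pos: [0.6054, 0.2907, 0.2008]
tool_rot: [0.706, 0.708, -0.001, -0.001]
force: [0.8, 0.2, -1.4]
finger_gap: 0.229
gripper_force: 49.3
```

Request:
step_arm(commands=[0,0,0,0,0,0,0,0,0.01,0,0,0,0,0,0.04,0,0,0,0,0,0.07,0,0,0,0,0,0.1,0,0,0,0,0,0.115,0,0,0,0,0,0.124,0,0,0,0,0,0.124,0,0,0,0,0,0.124,0,0,0,0,0,0.124,0,0,0])

```text
t: 47.35
tcp_pos: [0.6063, 0.2887, 0.0805]
tool_rot: [0.707, 0.707, 0.001, 0.001]
force: [-0.3, -0.4, -0.9]
finger_gap: 0.227
gripper_force: 49.3
```

Request:
step_arm(commands=[0,0,0,0,0,0,0,0,0,0,0,0,0,0,0,0,0,0,0,0,0,0,0,0,0,0,0,0,0,0,0,0,0,0,0,0,0,0,0,0,0,0,0,0,0,0,0,0,0,0,0,0,0,0,0,0,0,0,0,0], jaw=40)

```text
t: 48.35
tcp_pos: [0.6052, 0.2884, 0.0789]
tool_rot: [0.707, 0.707, -0.0, -0.0]
force: [-0.3, 0.5, 0.4]
finger_gap: 0.4
gripper_force: 0.0
```

Request:
step_arm(commands=[0,0,-0.03,0,0,0,0,0,-0.07,0,0,0,0,0,-0.11,0,0,0,-0.02,-0.03,-0.15,0,0,0,-0.05,-0.06,-0.19,0,0,0,-0.08,-0.08,-0.22,0,0,0,-0.1,-0.1,-0.24,0,0,0,-0.12,-0.12,-0.25,0,0,0,-0.12,-0.12,-0.25,0,0,0,-0.12,-0.12,-0.25,0,0,0])

```text
t: 49.35
tcp_pos: [0.4853, 0.1682, 0.3295]
tool_rot: [0.707, 0.707, 0.001, 0.0]
force: [0.3, 0.0, -0.0]
finger_gap: 0.4
gripper_force: 0.0
```

Run:
```python
from h import *
import pickle
s=manip.sense();d=snap('wrist','w14.png');pickle.dump(d,open('w14.pkl','wb'));print(s['tcp_pos'],s['tool_rot'])
print(proj(d,[.589,.2315,.044]),proj(d,[.586,-.12,.04]),proj(d,[.478,.26,.11]))
e=snap('scene')
a=cv2.resize(d['pixels'],(480,360))
b=cv2.resize(e['pixels'][170:370,60:327],(320,240));c=cv2.resize(snap('side')['pixels'][140:340,240:507],(320,240))
cv2.imwrite('pics/m14.png',np.hstack([a,np.vstack([b,c])[:360]]) if 0 else np.hstack([np.vstack([a,np.zeros((120,480,3),np.uint8)]),np.vstack([b,c])]))
```

```text
[0.48532145 0.16816348 0.32949041] [7.07120626e-01 7.07092407e-01 7.83631816e-04 3.66249063e-04]
(np.float64(411.02499726671107), np.float64(136.52922750272626)) (np.float64(391.0748527542703), np.float64(395.77086418453166)) (np.float64(311.3154470170667), np.float64(106.20386626870535))
```

View pics/m14.png

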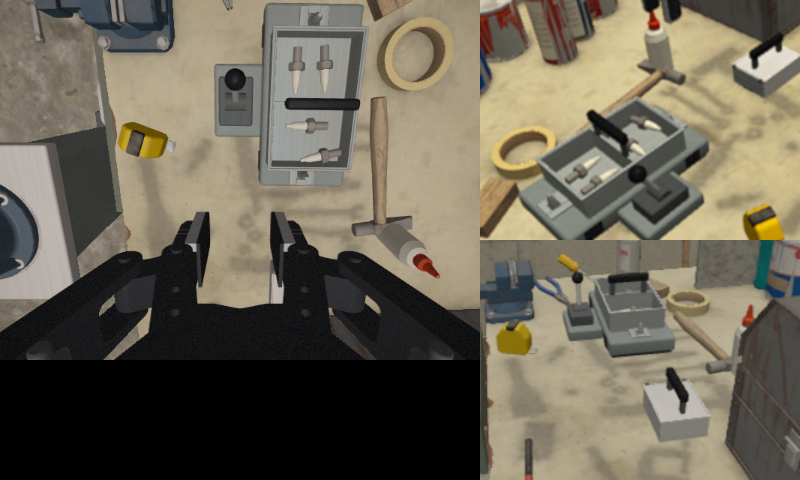

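All four plugs lie in the tray: the wrist view shows two in each bay, near (296,68), (325,68), (307,126) and (322,156). The caddy stands shut and upright, and the tray is seated. The knob is at (235,79). Now the lever.

Run:
```python
from h import *
import pickle
d=pickle.load(open('w14.pkl','rb'));im=d['pixels']
blk=(im.max(2)<45).astype(np.uint8)*255
m=cv2.minEnclosingCircle(rects(d,blk,(290,80,335,125))[0]);print(m,ray(d,*m[0],.10),ray(d,*m[0],.11))
print('vise edges',[ray(d,u,v,z).round(3) for u,v in((230,60),(140,65)) for z in(0,.1)])
print(rel([.478,.31,.2],0))
```

```text
((313.3243103027344, 105.62162017822266), 14.625322341918945) [0.47973477 0.26111347 0.1       ] [0.47987781 0.26051253 0.11      ]
vise edges [array([0.38 , 0.318, 0.   ]), array([0.403, 0.301, 0.1  ]), array([ 0.274,  0.313, -0.   ]), array([0.319, 0.297, 0.1  ])]
(array([ 0.1412, -0.0074,  0.1282]), np.float64(0.08165843521477711))
```

Request:
step_arm(commands=[0.03,-0.003,0.02,0,0,0,0.07,-0.005,0.05,0,0,0,0.11,-0.006,0.08,0,0,0,0.142,-0.006,0.11,0,0,0,0.142,-0.006,0.13,0,0,0,0.142,-0.006,0.16,0,0,0,0.142,-0.006,0.19,0,0,0,0.142,-0.006,0.22,0,0,0,0.142,-0.006,0.242,0,0,0,0.142,-0.006,0.242,0,0,0], jaw=0)

```text
t: 50.5
tcp_pos: [0.4767, 0.3099, 0.0826]
tool_rot: [0.707, 0.708, -0.004, -0.002]
force: [-0.6, 0.5, -1.2]
finger_gap: -0.002
gripper_force: 0.0
```

Request:
step_arm(commands=[-0.005,0,0,0,0,0,-0.01,0,0,0,0,0,-0.018,0,0,0,0,0,-0.026,0,0,0,0,0,-0.034,0,0,0,0,0,-0.042,0,0,0,0,0,-0.05,0,0,0,0,0,-0.058,0,0,0,0,0,-0.066,0,0,0,0,0,-0.074,0,0,0,0,0])

```text
t: 51.5
tcp_pos: [0.4791, 0.2356, 0.0868]
tool_rot: [0.707, 0.707, -0.0, -0.0]
force: [0.1, 1.7, -0.7]
finger_gap: -0.003
gripper_force: 0.8
```

Request:
step_arm(commands=[-0.003,0,0,0,0,0,-0.006,0,0,0,0,0,-0.009,0,0,0,0,0,-0.012,0,0,0,0,0,-0.015,0,0,0,0,0,-0.018,0,0,0,0,0,-0.018,0,0,0,0,0,-0.018,0,0,0,0,0,-0.018,0,0,0,0,0,-0.018,0,0,0,0,0])

```text
t: 52.5
tcp_pos: [0.4798, 0.2258, 0.0876]
tool_rot: [0.709, 0.705, 0.006, -0.003]
force: [-2.7, 28.8, 0.5]
finger_gap: 0.0
gripper_force: 12.6
```

The lever is against its stop (29 N). Backing off and checking.

Request:
step_arm(commands=[0.01,0,0,0,0,0,0.03,0,0,0,0,0,0.05,0,0,0,0,0,0.05,0,-0.05,0,0,0,0.05,0,-0.1,0,0,0,0.03,0,-0.14,0,0,0,0,0,-0.18,0,0,0,-0.03,0,-0.22,0,0,0,-0.05,0,-0.24,0,0,0,-0.05,0,-0.24,0,0,0])

```text
t: 53.5
tcp_pos: [0.4811, 0.1662, 0.3304]
tool_rot: [0.708, 0.706, 0.002, 0.003]
force: [1.5, 0.2, -0.0]
finger_gap: 0.002
gripper_force: 0.0
```

Run:
```python
from h import *
s=manip.sense();d=snap('wrist','w15.png');print(s['tcp_pos'],s['tool_rot'],s['force'])
im=d['pixels'];blk=(im.max(2)<45).astype(np.uint8)*255
u,v=map(int,proj(d,[.48,.198,.10]));print(u,v)
e=snap('scene')
a=cv2.resize(d['pixels'],(480,360))
b=cv2.resize(e['pixels'][170:370,60:327],(320,240));c=cv2.resize(snap('side')['pixels'][140:340,240:507],(320,240))
cv2.imwrite('pics/m15.png',np.hstack([np.vstack([a,np.zeros((120,480,3),np.uint8)]),np.vstack([b,c])]))
```

```text
[0.48108916 0.16619327 0.33044126] [0.70774102 0.70646169 0.00236533 0.00299069] [ 1.47274771  0.16754183 -0.01264263]
316 169
```

View pics/m15.png

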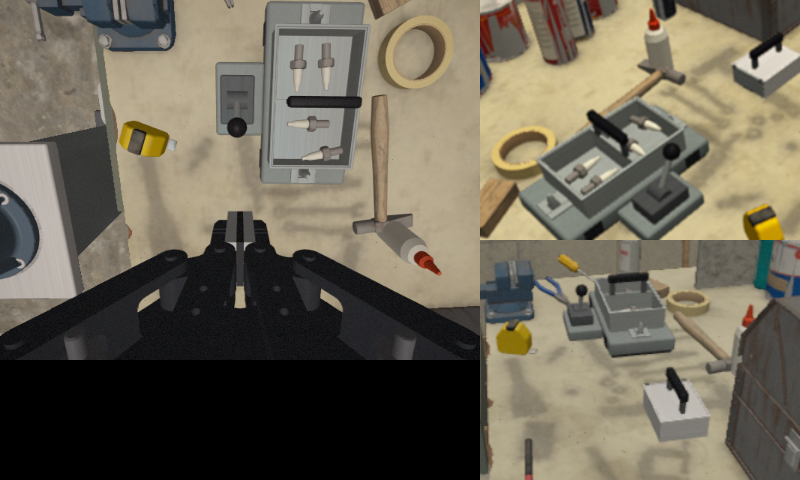

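The knob is now at (236,127), i.e. (315,169) at full size, exactly where the fully thrown lever was predicted. The tray is seated, four plugs lie in it, and the caddy is upright and shut. Handing in.

```bash
python3 -c "
from station import manip
print(manip.sign_off())"
```

```text
the job is handed in; nothing more can be done
None
```

I handed the job in with the tray seated on the cleaner, all four plugs I found (two from the caddy, two from the bench) in it, the caddy upright with its flap shut and the lever fully over; no verdict came back.

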